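Set a sauce pump to the small portion

ROBOT

A 6-joint arm with a two-finger parallel gripper is mounted at the origin on the work surface. World frame = base frame: x ahead of the robot, y to its left, z up, the work surface at z = 0. Lengths are in m, angles in rad, forces in N, time in s.
With the tool pointing down it reaches from about 0.35 to 0.85 m from the base axis. Payload 8.1 kg.
Tool frame: the origin (TCP) lies at the very end of the fingers, on their centre line; the grasp point (between the pads) lies 19 mm behind it (pinch_z is the distance from the TCP to the grasp point, in m); z points along the fingers, y is the direction in which the jaws open and shut (so a half turn about z gives the same grasp; the last joint's range is limited). The gripper opens to 93 mm and grips with 3 to 60 N. Pads are 15 mm wide; open, the fingers measure 128 mm over their backs; the gripper's body (75 mm by 188 mm) begins 65 mm behind the grasp point.
Start: joints at [1.017, 0.13, 1.488, -0, 1.523, -0.085], TCP at [0.271, 0.535, 0.219] pointing down, gripper open.
Joint ranges: [-2.96, 2.96], [-0.89, 2.26], [0.02, 2.5], [-1.34, 4.48], [0, 2.73], [-2.66, 2.66]. Speed limits (rad/s): [2.39, 2.39, 2.79, 3.14, 3.14, 3.14].

INTERFACE

Orientations are given as a rotation vector (axis times angle).
In Python, from plant import * gives the robot as it stands.
- The arm moves only by the tool move_arm, never from a script. Its argument "series" is a list of rows, each a list of 7 numbers: the shift along the tool's x, y, z each as a share of 10 cm, from -1 to 1, then the turn, a rotation vector about the tool's x, y, z each as a share of 180 degrees, from -1 to 1, then the opening, from -1 (shut) to 1 (fully open). In form: [[dx, dy, dz, rx, ry, rz, jaw], ...]. A call has 1 to 8 rows; each row is the pose to reach, as a shift and turn from the pose commanded when the call began, along the tool's axes at that moment, turning the shorter way round; what a row does not reach only later rows make up. A row lasts 1/10 s, in which the tool goes at most 50 mm and 8.59 degrees, less where a joint would pass 70% of its speed; a pose out of reach is approached as far as the arm can. A call with a number of a shift or a turn outside -1 to 1 is refused whole. A call with a gripper value outside its range is refused whole. The fingers move at their own pace and stop on an object; "squeeze" is the grip in N (left out, the last holds). Time passes only in rows, so rows that repeat a pose let the fingers close. It gives the time, the measured TCP pose, the force and the opening at its end, in the units of the state.
- read_state(): the state, without advancing time (a new reading comes with each control period).
- read_camera(name): name is "side" or "top" or "wrist"; returns a dict with "frame" (420x560x3 uint8, red, green, blue), "K" (3x3 intrinsics, pixels), "rvec" (rotation vector, rad) and "tvec" (3), from world to camera coordinates, as OpenCV has them. Camera axes: x right, y down, z forward; pixel columns grow to the right and rows downward; lengths in m; the calibration is good to about 2 mm. A picture is of the moment at which its call begins. There is no depth.
- close_job(): hands the job in, once; it reports no verdict.
The state is a dict: "t": time; "q": joint angles; "dq": joint speeds; "joint_torque": joint torques, N m; "tool_pos": TCP position; "orientation": TCP orientation; "force": force on the tool from outside, world axes, zero at the start; "wrist_torque": the same for the moment, N m; "opening": finger opening in m.
Only numpy, scipy, OpenCV 4.12 (cv2) and the standard library are available. Lean on these libraries where they do the work, as an engineer would, in place of code of your own. Each camera call takes 0.05 s, during which the arm holds its last target.

TASK

Set the yellow sauce dispenser to the small portion: slide the green C-shaped collar sideways onto the pump's steel stem so that it lies flat on the dispenser's cap, then push the pump head down until it stops on the collar and let it come up again. After that, hang the green tag by its hole on the peg of the tag stand. Do not pump before the collar is on, and leave the orange collar, the orange tag, the shaker and the cup where they are.

Things in the scene. Friction and masses are not known exactly. Their poses are not given: they have to be found in the camera images.
- green_collar_ring (a point): Centre of the bore of the green portion collar, half-way up. A loose flat rigid plastic C, 22 mm thick, 60 g: bore 24 mm, outside 56 mm across. Its mouth (throat 20 mm wide, flaring outwards) opens to the collar's own +x, a straight handle tab runs along its -x; z is up through the bore
- green_collar_tab (a point): Grasp point on the green collar's handle tab, half-way up, 82 mm from the bore centre along the collar's -x. The tab is a bar 16 mm wide (collar's y) and 22 mm high, from 24 to 104 mm behind the bore centre
- green_collar: The green collar, origin on the bore axis at its underside. It lies on a fixed black rubber mat 4 mm thick (so its underside is 4 mm above the table); the orange collar lies about 140 mm beside it, on either side
- orange_collar_ring (a point): Centre of the bore of the orange collar, same outline as the green one but 14 mm thick, on the same mat; leave alone
- stem_foot (a point): On the fixed dispenser: where the vertical stem's axis meets the flat top of the black cap, 130 mm above the table. z up, x where the pump's spout points (away from the robot). Yellow round tub 100 mm across, cap 92 mm, steel stem 14 mm. Cap to pump head is 45 mm high when the head is up: the collar can come in only from the side, and the side opposite the spout is free
- pump_top (a point): Centre of the flat top of the black pump head (42 mm across, 18 mm high), 63 mm above the cap when up; moves down with the head. The spout, 12 mm thick, leaves the head along stem_foot's +x and reaches 96 mm from the stem axis
- pump (a joint): Pump stroke in m: 0 is up, grows as the head is pushed straight down, 0.042 is the full stroke. A spring pushes it back up: about 3 N to start, 6 N at 23 mm. With the green collar on, it stops at about 0.023
- green_tag_center (a point): Centre of the green tag (white patch on its lower half): a loose rigid plastic plate 60 mm wide (its y), 110 mm high (its z, up), 8 mm thick (its x), 60 g, standing upright in a slot. Its two side edges are free to grasp from above
- green_tag_hole (a point): Centre of the green tag's round hole, 32 mm across, through its thickness (x), 29 mm above the tag's centre and 26 mm below its top edge
- green_tag: The green tag, origin at the middle of its lower edge, 8 mm above the table in a fixed steel rack: the slot is 11 mm wide and 34 mm long along the tag's width, its walls end 34 mm above the table; lift the tag straight up by at least 30 mm to free it. The orange tag stands in the other slot, 70 mm off along the tags' x, before or behind it
- orange_tag_center (a point): Centre of the orange tag, same shape as the green one, in the other slot; leave alone
- peg_mid (a point): Middle of the brass peg of the fixed tag stand, 202 mm above the table, z up. The peg, 8 mm thick, sticks out from a thin post along this frame's -x (towards the robot): post face 28 mm to +x of this point (post 14 mm thick, its top 10 mm above the peg), tip 37 mm to -x. It rises slightly outwards; the last 8 mm turn up, their top 12 mm above this point
- shaker: Amber jar with a red lid, 56 mm across, 110 mm high, origin at its underside; leave alone
- cup: White cup, 84 mm across, 110 mm high, origin at its underside; leave alone
There are look-alikes about, which are no part of the job. What is shaped like the part that bears peg_mid but pink is not meant.

How it is judged:
On the way, in this order (a step that is already met when the one before it is completed fails the run):
1. the green collar lies flat on the cap with the stem in its bore (horizontal distance between green_collar_ring and stem_foot below 0.009 m and z of green_collar_ring in the frame of stem_foot between 0.007 and 0.015 m and angle between green_collar_ring's own z axis and vertical below 0.12 rad), for 0.2 s.
2. the pump head is pushed down onto the seated collar (all of step 1 and value of joint pump above 0.0205 m), for 0.05 s.
3. the pump head has come up again, the collar still on (all of step 1 and value of joint pump below 0.004 m), for 0.1 s.
4. the green tag hangs by its hole on the peg (x of green_tag_hole in the frame of peg_mid between -0.027 and 0.026 m and y of green_tag_hole in the frame of peg_mid between -0.012 and 0.012 m and z of green_tag_hole in the frame of peg_mid between -0.017 and -0.006 m and angle between green_tag_hole's own z axis and vertical below 0.2 rad), for 0.2 s.
At the end, for the whole second after the job is handed in: Green collar flat on the cap (bore within 9 mm of the stem axis, half-height 7-15 mm above the cap), pump up (under 4 mm), green tag hung upright by its hole on the peg (hole within 12 mm sideways, 6-17 mm below peg_mid, -27 to +26 mm along it; tilts under 0.12 and 0.2 rad), all at rest (all of step 3 and all of step 4 and linear speed of each of green_collar, green_tag below 0.03 m/s); the robot touches nothing.
It fails at once if the head is pumped while the green collar is not on the stem (value of joint pump above 0.012 m and horizontal distance between green_collar_ring and stem_foot above 0.015 m).
It fails at once if the orange collar or the orange tag is moved more than 25 mm (distance of any of orange_collar_ring, orange_tag_center from where it was at the start of the episode above 0.025 m).
It fails at once if the shaker or the cup is moved more than 25 mm (distance of any of shaker, cup from where it was at the start of the episode above 0.025 m).
It also fails if it takes over 72 s, if anything falls off the work surface, if the arm or the gripper's body presses on something with over 40 N, if the wrist force passes 120 N, or if a joint passes its speed limit or range.

## Working session

There is one attempt and no reset: what is moved stays moved. The work goes in short steps, Python scripts to look and compute and a tool call to move; the robot and the scene stay as the last step left them, time stands still between calls to the robot, and variables do not carry over. Pictures are saved under pics/ and viewed, and the job is handed in when it is done.

Besides the shell and the picture viewer there is one more tool, called after "Emit:" as name([rows], argument=value, ...), one row to a line, values as JSON. move_arm: Moves the arm, as the interface text tells. Shift numbers are shares of 10 cm and turn numbers shares of 180 degrees, none past 1 either way. Its arguments: {"type":"object","properties":{"series":{"type":"array","items":{"type":"array","items":{"type":"number"}}},"squeeze":{"type":"number"}},"required":["series"]}

```bash
ls; mkdir -p pics; python3 - <<'E'
from plant import *
import cv2,numpy as np
s=read_state();print(s)
for n in ["side","top","wrist"]:
    c=read_camera(n);cv2.imwrite(f"pics/{n}0.png",c["frame"][:,:,::-1])
    R=cv2.Rodrigues(np.array(c["rvec"]))[0];print(n,c["K"],(-R.T@np.array(c["tvec"]).ravel()).round(3),R.round(3).tolist())
E
```

```text
pics
{'t': 0.0, 'q': array([ 1.01659806e+00,  1.31167596e-01,  1.48929285e+00,  2.55898225e-06,
        1.52301758e+00, -8.54046609e-02]), 'dq': array([-0.00019003, -0.00227955, -0.00119202,  0.00033177, -0.00091428,
       -0.00112498]), 'joint_torque': array([ 1.07260435e-04, -5.59858954e+01, -4.91738605e+01,  7.70059344e-02,
        3.57817404e-02, -2.01940784e-04]), 'tool_pos': array([0.27075838, 0.53477752, 0.21757618]), 'orientation': array([-7.29516432e-01, -3.05510445e+00,  2.80958217e-03]), 'force': array([ 0.45513884,  0.17217719, -0.02591141]), 'wrist_torque': array([0.00491122, 0.02938062, 0.02754252]), 'opening': 0.09327344839244375}
side [[447.45367179   0.         274.31788537]
 [  0.         447.45367179 205.45489811]
 [  0.           0.           1.        ]] [-1.000e-03 -8.330e-01  1.049e+00] [[0.856, -0.517, -0.0], [-0.344, -0.569, -0.747], [0.386, 0.639, -0.665]]
top [[464.66643212   0.         280.01245392]
 [  0.         464.66643212 208.52197102]
 [  0.           0.           1.        ]] [0.391 0.005 1.32 ] [[-0.025, -0.999, -0.024], [-0.991, 0.028, -0.129], [0.129, 0.021, -0.991]]
wrist [[345.00978735   0.         276.80800282]
 [  0.         345.00978735 205.2184874 ]
 [  0.           0.           1.        ]] [0.2   0.571 0.384] [[0.453, 0.892, -0.003], [0.855, -0.434, 0.284], [0.252, -0.131, -0.959]]
```

View pics/side0.png

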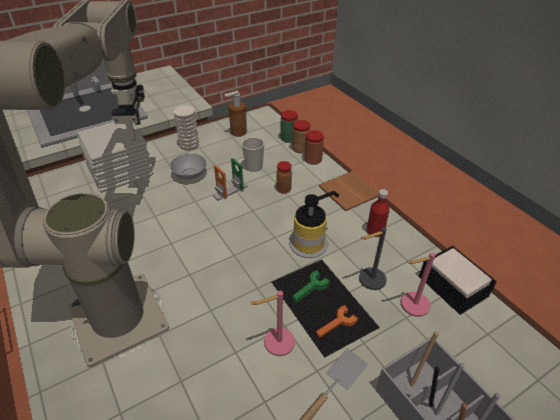

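View pics/top0.png

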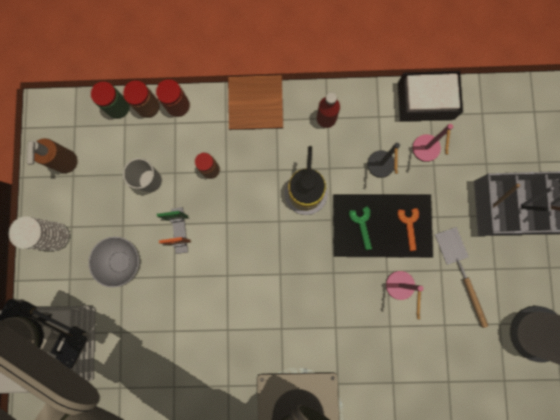

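View pics/wrist0.png

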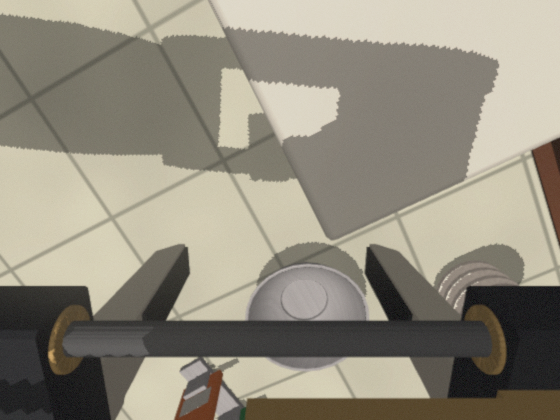

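```bash
python3 - <<'E'
import cv2
s=cv2.imread("pics/side0.png");t=cv2.imread("pics/top0.png")
def f(im,x0,y0,x1,y1,k,n): cv2.imwrite(f"pics/{n}.png",cv2.resize(im[y0:y1,x0:x1],None,fx=k,fy=k,interpolation=cv2.INTER_CUBIC))
f(s,265,170,415,350,3.3,"s1"); f(t,270,130,450,270,4.4,"t1")
f(s,200,130,300,210,7,"s2"); f(t,120,140,220,260,5,"t2")
E
```

```text
(no output)
```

View pics/s1.png

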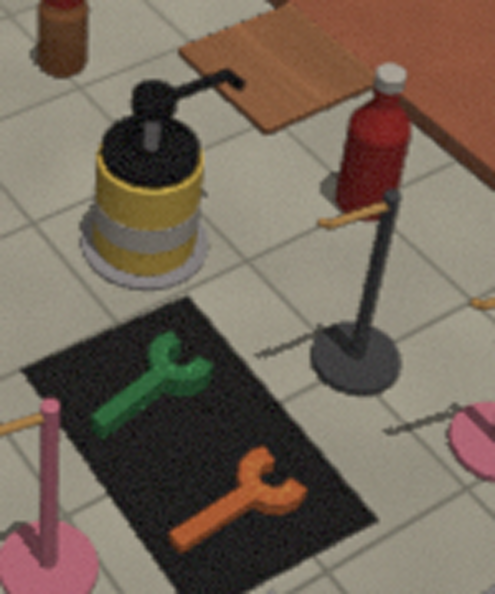

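View pics/t1.png

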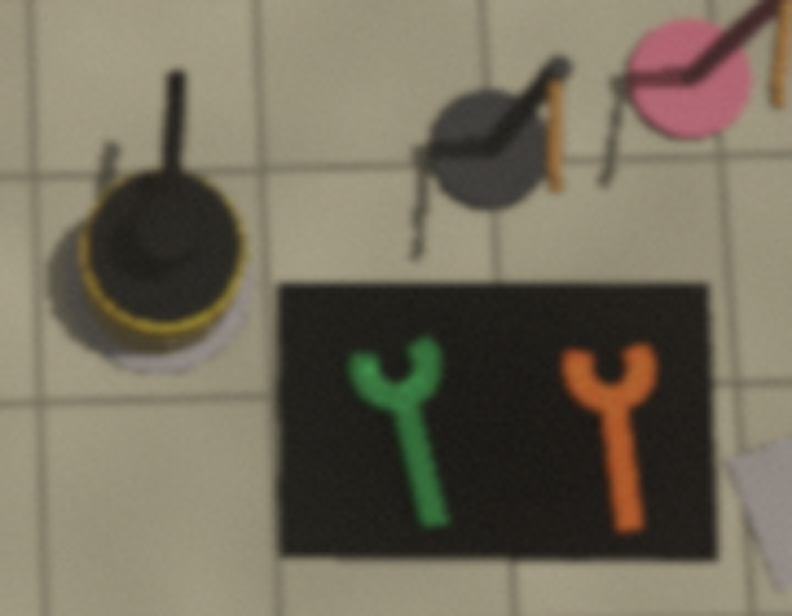

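View pics/s2.png

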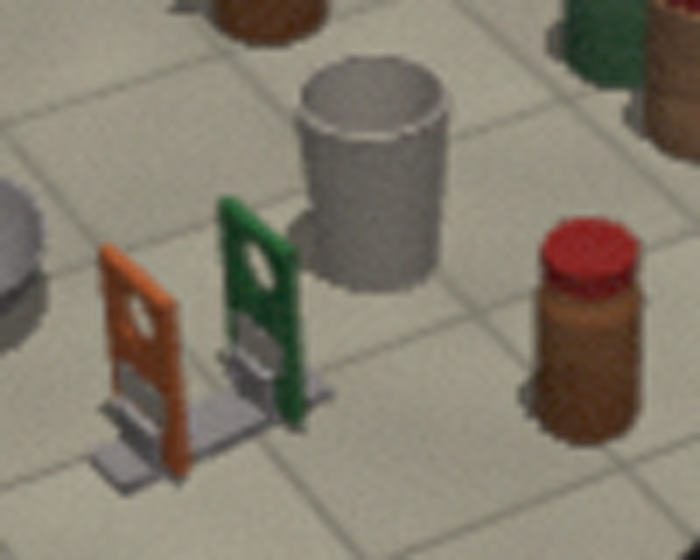

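View pics/t2.png

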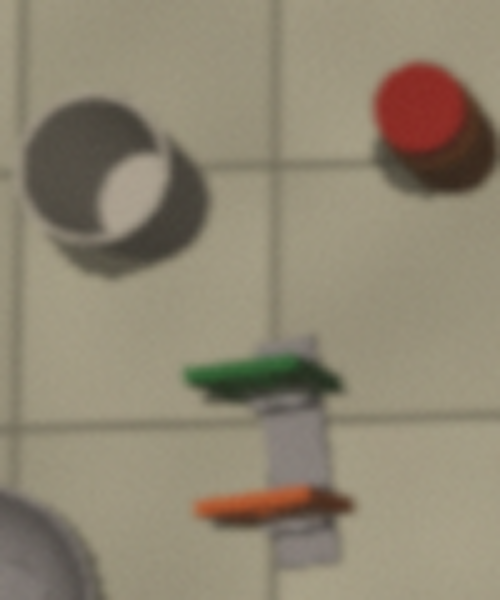

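```bash
cat > h.py <<'E'
import numpy as np,cv2
from scipy.optimize import minimize
from scipy.spatial.transform import Rotation as Ro
def cam(c): return c["K"],np.array(c["rvec"],float).ravel(),np.array(c["tvec"],float).ravel()
def proj(P,c):
    K,r,t=cam(c); return cv2.projectPoints(np.asarray(P,float).reshape(-1,1,3),r,t,np.array(K),None)[0].reshape(-1,2)
def back(uv,z,c):
    K,r,t=cam(c);R=cv2.Rodrigues(r)[0];C=-R.T@t
    d=R.T@np.linalg.solve(K,[uv[0],uv[1],1.]);return C+d*(z-C[2])/d[2]
def tri(uvs,cs):
    A=[];b=[]
    for uv,c in zip(uvs,cs):
        K,r,t=cam(c);R=cv2.Rodrigues(r)[0];C=-R.T@t
        d=R.T@np.linalg.solve(K,[uv[0],uv[1],1.]);d/=np.linalg.norm(d);M=np.eye(3)-np.outer(d,d);A.append(M);b.append(M@C)
    X=np.linalg.lstsq(np.vstack(A),np.hstack(b),rcond=None)[0]
    return X
S=4
def fillprism(img,poly,z0,z1,T,c,val=1):
    # poly (n,2) convex, T maps local (x,y,z)->world
    P=np.vstack([np.c_[poly,np.full(len(poly),z)] for z in(z0,z1)])
    uv=proj(T(P),c)*S+ (S-1)/2
    cv2.fillConvexPoly(img,cv2.convexHull(np.round(uv).astype(np.int32)),val)
E
cat > fit.py <<'E'
from plant import *
from h import *
cs={n:read_camera(n) for n in("side","top")}
def hue(c,kind):
    f=c["frame"].astype(int);r,g,b=f[...,0],f[...,1],f[...,2]
    return ((g>r*1.4)&(g>b*1.25)&(g>35)).astype(np.uint8) if kind=="g" else ((r>1.5*g)&(r>2*b)&(r>90)).astype(np.uint8)
def collar_model(p,c,h,z0=0.004):
    x,y,a=p;ca,sa=np.cos(a),np.sin(a)
    T=lambda P:np.c_[x+ca*P[:,0]-sa*P[:,1],y+sa*P[:,0]+ca*P[:,1],P[:,2]+z0]
    im=np.zeros((420*S,560*S),np.uint8)
    # ring sectors
    th=np.linspace(np.radians(50),np.radians(310),40)
    for a0,a1 in zip(th[:-1],th[1:]):
        q=np.array([[r*np.cos(t),r*np.sin(t)] for r,t in((.012,a0),(.028,a0),(.028,a1),(.012,a1))]);fillprism(im,q,0,h,T,c)
    fillprism(im,np.array([[-.104,-.008],[-.024,-.008],[-.024,.008],[-.104,.008]]),0,h,T,c)
    return cv2.resize(im.astype(np.float32),(560,420),interpolation=cv2.INTER_AREA)
def fitmodel(model,masks,p0,steps):
    def cost(p): return sum(((model(p,cs[n])-masks[n])**2).sum() for n in masks)
    sim=np.vstack([p0]+[np.array(p0)+np.eye(len(p0))[i]*steps[i] for i in range(len(p0))])
    r=minimize(cost,p0,method="Nelder-Mead",options=dict(initial_simplex=sim,xatol=1e-4,fatol=.5,maxiter=200))
    return r.x,r.fun
def region(kind,pts,rad):
    out={}
    for n,c in cs.items():
        m=hue(c,kind);k=np.zeros_like(m);u=proj([pts],c)[0];cv2.circle(k,(int(u[0]),int(u[1])),rad,1,-1);out[n]=m*k
    return out
if __name__=="__main__":
    t=cs["top"];s=cs["side"]
    print("collar g ring approx",back((360.,217.),.015,t),"o",back((408.,214.),.012,t))
    g0=back((361,217),.015,t);
    mk=region("g",g0,48)
    print({n:int(m.sum()) for n,m in mk.items()})
    best=fitmodel(lambda p,c:collar_model(p,c,.022),mk,[g0[0],g0[1],0.1],[.01,.01,.2]);print("green collar",best)
    for n in mk: 
        one={n:mk[n]};print(n,fitmodel(lambda p,c:collar_model(p,c,.022),one,best[0],[.004,.004,.05]))
    # stem
    for nm,uv in(("cap top",((270+163/4.4,130+245/4.4),(265+152/3.3,170+152/3.3))),):
        print(nm,back(uv[0],.13,t),back(uv[1],.13,s))
    print("head",back((270+163/4.4,130+233/4.4),.193,t),back((265+153/3.3,170+96/3.3),.193,s))
    print("spout tip",back((270+177/4.4,130+73/4.4),.184,t),back((265+238/3.3,170+80/3.3),.184,s))
    # peg: root & tip
    a=(270+556/4.4,130+85/4.4),(265+388/3.3,170+208/3.3)
    b=(270+556/4.4,130+188/4.4),(265+320/3.3,170+223/3.3)
    print("peg root",tri(a,(t,s)),back(a[0],.2,t),back(a[1],.2,s));print("peg tip",tri(b,(t,s)),back(b[0],.21,t),back(b[1],.21,s))
    # tag
    hole=(200+261/7,130+264/7);print("hole",back(hole,.092,s))
    print("tag top edge",back((120+190/5,140+376/5),.118,t),back((120+295/5,140+360/5),.118,t),"side",back((200+226/7,130+202/7),.118,s),back((200+296/7,130+246/7),.118,s))
    print("otag top edge",back((120+198/5,140+508/5),.118,t),back((120+308/5,140+490/5),.118,t),"side",back((200+105/7,130+250/7),.118,s),back((200+180/7,130+302/7),.118,s))
    print("cup",back((139,173.5),.11,t),"shaker",back((204,161),.11,t))
E
python3 fit.py
```

```text
collar g ring approx [ 0.53106238 -0.19217117  0.015     ] o [ 0.53608148 -0.32762148  0.012     ]
{'side': 461, 'top': 461}
green collar (array([ 0.54239578, -0.18927774,  0.20048431]), np.float64(98.33984375))
side (array([ 0.54362372, -0.18731959,  0.18808997]), np.float64(20.76953125))
top (array([ 0.5422793 , -0.19059932,  0.19111144]), np.float64(30.60546875))
cap top [ 0.60434395 -0.04181749  0.13      ] [ 0.60226309 -0.04911888  0.13      ]
head [ 0.59988314 -0.039581    0.193     ] [ 0.60301807 -0.04354374  0.193     ]
spout tip [ 0.69379334 -0.05094015  0.184     ] [ 0.68786208 -0.05683551  0.184     ]
peg root [ 0.67786771 -0.26231882  0.20135893] [ 0.67590112 -0.26117369  0.2       ] [ 0.68173153 -0.26211254  0.2       ]
peg tip [ 0.6150473  -0.25505026  0.21191581] [ 0.61537804 -0.25546497  0.21      ] [ 0.61652255 -0.25374464  0.21      ]
hole [0.54630163 0.32584513 0.092     ]
tag top edge [0.53964908 0.35043242 0.118     ] [0.54653006 0.29510804 0.118     ] side [0.54046608 0.34971247 0.118     ] [0.5532095 0.2985283 0.118    ]
otag top edge [0.47034189 0.34565152 0.118     ] [0.47815761 0.28812631 0.118     ] side [0.47056966 0.34462012 0.118     ] [0.48350482 0.28749663 0.118     ]
cup [0.65434497 0.40480684 0.11      ] shaker [0.68305755 0.23022262 0.11      ]
```

```bash
cat > plan.py <<'E'
import sys
from plant import *
from h import *
# usage: plan.py x y z a_rad  -> remaining shift (units .1m, tool axes), turn (units of 180deg)
def plan(x,y,z,a,verbose=True):
    s=read_state();R=Ro.from_rotvec(s["orientation"]).as_matrix();p=s["tool_pos"]
    ca,sa=np.cos(a),np.sin(a);Rt=np.array([[ca,sa,0],[sa,-ca,0],[0,0,-1.]])
    d=R.T@(np.array([x,y,z])-p)/.1;w=Ro.from_matrix(R.T@Rt).as_rotvec()/np.pi
    print("t",round(s["t"],2),"p",p.round(4),"a",round(np.arctan2(R[1,0],R[0,0]),4),"q",s["q"].round(2),"F",s["force"].round(1),"op",round(s["opening"],4))
    print("shift",d.round(3),"turn",w.round(4),"rows>=",np.linalg.norm(d)/.5,np.linalg.norm(w)*180/8.59)
if __name__=="__main__": plan(*map(float,sys.argv[1:5]))
E
python3 plan.py .45 -.2 .25 .19
```

```text
t 0.25 p [0.2709 0.5351 0.2181] a 2.6728 q [ 1.02  0.13  1.49  0.    1.52 -0.09] F [-0.3 -0.  -0.8] op 0.0928
shift [-4.919 -5.749 -0.314] turn [-1.000e-04  3.000e-04  7.903e-01] rows>= 15.144472563294075 16.560173855910936
```

Emit:
move_arm([
  [-1, -1, -0.4, 0, 0, 0, 1],
  [-1, -1, -0.4, 0, 0, 0, 1],
  [-1, -1, -0.4, 0, 0, 0, 1],
  [-1, -1, -0.4, 0, 0, 0.3, 1],
  [-1, -1, -0.4, 0, 0, 0.3, 1],
  [-1, -1, -0.4, 0, 0, 0.3, 1],
  [-1, -1, -0.4, 0, 0, 0.3, 1],
  [-1, -1, -0.4, 0, 0, 0.3, 1],
])

```text
t: 1.05
tool_pos: [0.3151, 0.4008, 0.2586]
orientation: [-1.806, -2.57, 0.0]
force: [0.5, 0.8, 0.5]
opening: 0.0932
```

```bash
python3 plan.py .45 -.2 .25 .19
```

```text
t 1.05 p [0.3151 0.4008 0.2586] a 1.9164 q [ 0.8  -0.13  1.68  0.    1.6   0.46] F [0.5 0.8 0.5] op 0.0932
shift [-6.109 -0.766  0.086] turn [-0.      0.      0.5495] rows>= 12.315737315367274 11.515140796972032
```

Emit:
move_arm([
  [-1, -0.13, 0, 0, 0, 0.1, 1],
  [-1, -0.13, 0, 0, 0, 0.2, 1],
  [-1, -0.13, 0, 0, 0, 0.2, 1],
])

```text
t: 1.35
tool_pos: [0.3385, 0.2985, 0.2585]
orientation: [2.337, 2.097, -0.001]
force: [0.2, 0.1, -0.6]
opening: 0.0931
```

```bash
python3 plan.py .45 -.2 .25 .19
```

```text
t 1.35 p [0.3385 0.2985 0.2585] a 1.4629 q [ 0.61 -0.29  1.82 -0.    1.62  0.72] F [ 0.2  0.1 -0.6] op 0.0931
shift [-4.835  1.646  0.095] turn [6.000e-04 4.000e-04 4.052e-01] rows>= 10.217383628336535 8.490019163439053
```

Emit:
move_arm([
  [-1, 0.35, 0, 0, 0, 0, 1],
  [-1, 0.35, 0, 0, 0, 0, 1],
  [-1, 0.35, 0, 0, 0, 0, 1],
])

```text
t: 1.65
tool_pos: [0.3634, 0.1956, 0.2587]
orientation: [2.331, 2.104, -0.001]
force: [0.7, -0.4, -0.4]
opening: 0.0926
```

Emit:
move_arm([
  [-1, 0.35, 0, 0, 0, 0, 1],
  [-1, 0.35, 0, 0, 0, 0, 1],
  [-1, 0.35, 0, 0, 0, 0, 1],
])

```text
t: 1.95
tool_pos: [0.3883, 0.0927, 0.2587]
orientation: [2.332, 2.103, -0.001]
force: [0.1, 0.3, -0.7]
opening: 0.0932
```

Emit:
move_arm([
  [-1, 0.35, 0, 0, 0, 0, 1],
  [-1, 0.35, 0, 0, 0, 0, 1],
  [-1, 0.35, 0, 0, 0, 0, 1],
])

```text
t: 2.25
tool_pos: [0.4131, -0.0098, 0.2586]
orientation: [2.332, 2.104, -0.001]
force: [-0.1, -0.4, 0.1]
opening: 0.0925
```

Emit:
move_arm([
  [-1, 0.35, 0, 0, 0, 0.4, 1],
  [-1, 0.35, 0, 0, 0, 0.4, 1],
  [-1, 0.35, 0, 0, 0, 0.4, 1],
  [-1, 0.35, 0, 0, 0, 0.4, 1],
  [-1, 0.35, 0, 0, 0, 0.4, 1],
  [-1, 0.35, 0, 0, 0, 0.4, 1],
  [-1, 0.35, 0, 0, 0, 0.4, 1],
  [-1, 0.35, 0, 0, 0, 0.4, 1],
])

```text
t: 3.05
tool_pos: [0.4379, -0.1077, 0.2585]
orientation: [-3.113, -0.419, -0.0]
force: [0.2, 0.2, -0.0]
opening: 0.0933
```

```bash
python3 plan.py .45 -.2 .15 .19
```

```text
t 3.05 p [ 0.4379 -0.1077  0.2585] a 0.2674 q [-0.36 -0.3   1.82  0.    1.62  0.95] F [ 0.2  0.2 -0. ] op 0.0933
shift [-0.128  0.923  1.085] turn [-0.0003 -0.      0.0246] rows>= 2.8592800350863454 0.5159798787865926
```

Emit:
move_arm([
  [-0.13, 0.92, 0.9, 0, 0, 0.025, 1],
  [-0.13, 0.92, 0.9, 0, 0, 0.025, 1],
  [-0.13, 0.92, 0.9, 0, 0, 0.025, 1],
  [-0.13, 0.92, 0.9, 0, 0, 0.025, 1],
])

```text
t: 3.45
tool_pos: [0.4483, -0.2009, 0.1646]
orientation: [-3.123, -0.302, 0.008]
force: [0.3, -0.2, -0.8]
opening: 0.0929
```

```bash
python3 - <<'E'
from plant import *
from h import *
c=read_camera("wrist");f=c["frame"];cv2.imwrite("pics/w1.png",f[:,:,::-1]);np.savez("w1.npz",frame=f,K=c["K"],rvec=c["rvec"],tvec=c["tvec"])
c=read_camera("top");cv2.imwrite("pics/t3.png",c["frame"][:,:,::-1])
E
python3 plan.py .462 -.2055 .007 .19
```

```text
t 3.55 p [ 0.4499 -0.2001  0.1684] a 0.1939 q [-0.52 -0.13  1.84  0.    1.43  0.85] F [ 1.1 -0.1  0.5] op 0.0923
shift [0.109 0.079 1.613] turn [-0.0005  0.0003  0.0012] rows>= 3.237949634761482 0.028990672052541258
```

View pics/w1.png

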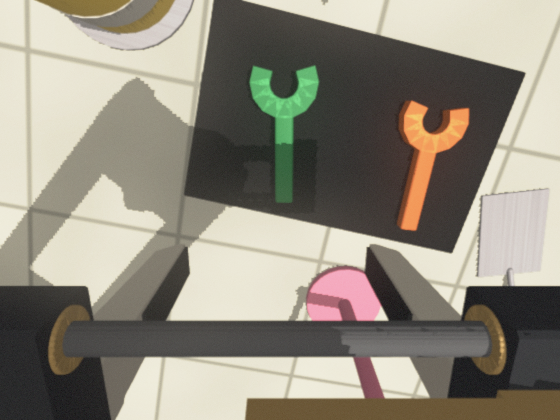

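```bash
python3 - <<'E'
from h import *
w=dict(np.load("w1.npz"))
for n,uv,z in(("bore",(284,92),.026),("tabend_mid",(284,202),.026),("pink base",(343,300),.005),("pink post bottom",(347,302),.01)): print(n,back(uv,z,w).round(4))
print("TCP proj",proj([[.4499,-.2001,.1684]],w))
t=dict(np.load("w1.npz"))
from plant import *
t=read_camera("top");print("pink top view base",back((400,286),.005,t),"post top",back((420,288),.212,t),"peg tip",back((418,317),.21,t))
f=w["frame"].astype(int);m=((f[...,1]>1.3*f[...,0])&(f[...,1]>1.25*f[...,2])&(f[...,1]>25)).astype(np.uint8);m=cv2.morphologyEx(m,cv2.MORPH_OPEN,np.ones((3,3)))
ys,xs=np.nonzero(m);print(xs.min(),xs.max(),ys.min(),ys.max())
for y in(64,68,72,80,90,100,110,118,125,135,145,155,165,175,185,195,200):
    x=xs[ys==y]; 
    if len(x):print(y,x.min(),x.max(),(x.min()+x.max())/2)
E
```

```text
bore [ 0.5348 -0.1897  0.026 ]
tabend_mid [ 0.4407 -0.2085  0.026 ]
pink base [ 0.3394 -0.2937  0.005 ]
pink post bottom [ 0.3407 -0.2968  0.01  ]
TCP proj [[275.92315842 260.01701647]]
pink top view base [ 0.33642875 -0.29512854  0.005     ] post top [ 0.33934581 -0.29410805  0.212     ] peg tip [ 0.27300583 -0.28578907  0.21      ]
249 319 65 202
68 252 316 284.0
72 251 317 284.0
80 249 319 284.0
90 250 317 283.5
100 253 314 283.5
110 261 306 283.5
118 274 293 283.5
125 274 293 283.5
135 274 293 283.5
145 274 293 283.5
155 275 293 284.0
165 275 292 283.5
175 275 292 283.5
185 275 292 283.5
195 275 292 283.5
200 276 291 283.5
```

View pics/t3.png

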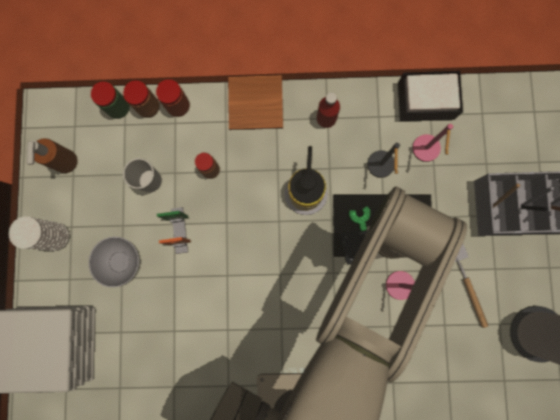

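Emit:
move_arm([
  [0.11, 0.07, 0.3, 0, 0, 0, 1],
  [0.11, 0.07, 0.7, 0, 0, 0, 1],
  [0.11, 0.07, 1, 0, 0, 0, 0.2],
  [0.11, 0.07, 1, 0, 0, 0, -0.2],
  [0.11, 0.07, 1, 0, 0, 0, -0.2],
])

```text
t: 4.1
tool_pos: [0.4629, -0.2054, 0.0703]
orientation: [3.126, 0.306, 0.002]
force: [-0.4, -0.4, 0.2]
opening: 0.0733
```

```bash
python3 plan.py .462 -.2045 .009 .19; python3 - <<'E'
from plant import *
from h import *
c=read_camera("wrist");f=c["frame"];cv2.imwrite("pics/w2.png",f[:,:,::-1])
print(proj([[.462,-.2045,.026],[.5425,-.189,.026],[.4404,-.2087,.026]],c))
E
```

```text
t 4.1 p [ 0.4629 -0.2054  0.0703] a 0.1954 q [-0.52  0.    1.9   0.    1.24  0.86] F [-0.4 -0.4  0.2] op 0.0733
shift [-0.007 -0.011  0.613] turn [ 0.0002 -0.0003  0.0017] rows>= 1.2255200834089766 0.036527696798112796
[[275.08407784 231.10454631]
 [275.43275364  99.1613195 ]
 [275.06275296 261.97349939]]
```

View pics/w2.png

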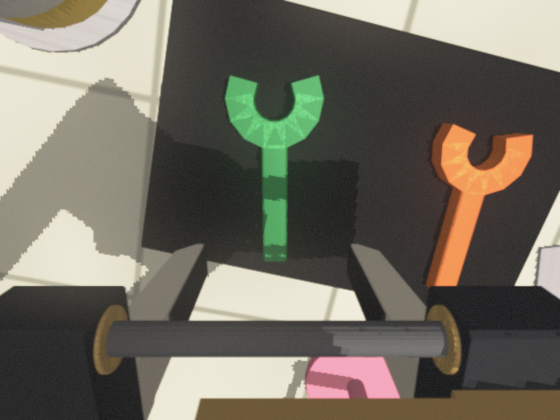

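Emit:
move_arm([
  [0, -0.01, 0.3, 0, 0, 0, -0.2],
  [0, -0.01, 0.61, 0, 0, 0, -0.2],
  [0, -0.01, 0.61, 0, 0, 0, -0.2],
  [0, -0.01, 0.61, 0, 0, 0, -1],
  [0, -0.01, 0.61, 0, 0, 0, -1],
  [0, -0.01, 0.61, 0, 0, 0, -1],
  [0, -0.01, 0.61, 0, 0, 0, -1],
  [0, -0.01, 0.61, 0, 0, 0, -1],
], squeeze=35)

```text
t: 4.95
tool_pos: [0.4631, -0.2057, 0.0095]
orientation: [3.125, 0.305, 0.004]
force: [-1.1, 0.3, 8.3]
opening: 0.0157
```

Emit:
move_arm([
  [0, 0, 0, 0, 0, 0, -1],
  [0, 0, 0, 0, 0, 0, -1],
  [0, 0, -0.2, 0, 0, 0, -1],
  [0, 0, -0.6, 0, 0, 0, -1],
  [0, 0, -1, 0, 0, 0, -1],
  [0, 0, -1, 0, 0, 0, -1],
])

```text
t: 5.55
tool_pos: [0.4658, -0.2074, 0.1149]
orientation: [3.12, 0.304, 0.014]
force: [1.3, -0.2, 0.1]
opening: 0.0158
```

```bash
python3 plan.py .462 -.2045 .109 .19; python3 - <<'E'
from plant import *
from h import *
c=read_camera("wrist");f=c["frame"];cv2.imwrite("pics/w3.png",f[:,:,::-1])
E
```

```text
t 5.55 p [ 0.4658 -0.2074  0.1149] a 0.1942 q [-0.52 -0.05  1.87 -0.    1.31  0.86] F [ 1.3 -0.2  0.1] op 0.0158
shift [-0.032 -0.036  0.058] turn [ 0.0024 -0.0027  0.0013] rows>= 0.15145261445420438 0.08045012157106944
```

View pics/w3.png

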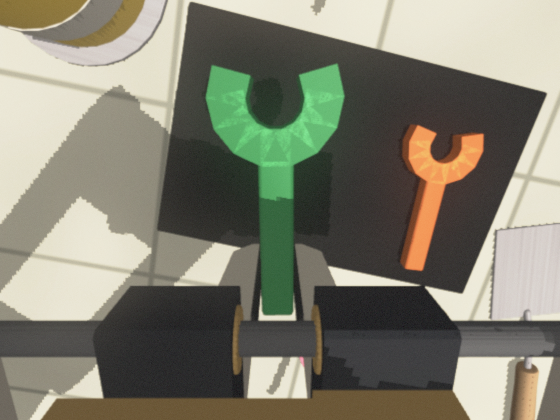

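Emit:
move_arm([
  [-0.3, -0.1, -0.5, 0, 0, 0, -1],
  [-0.3, -0.5, -0.5, 0, 0, 0.03, -1],
  [-0.3, -0.9, -0.5, 0, 0, 0.062, -1],
  [-0.3, -0.9, -0.5, 0, 0, 0.062, -1],
  [-0.3, -0.9, -0.5, 0, 0, 0.062, -1],
])

```text
t: 6.1
tool_pos: [0.4146, -0.122, 0.1569]
orientation: [3.142, 0.004, -0.001]
force: [-0.2, -1.2, -0.5]
opening: 0.0154
```

```bash
python3 plan.py .42 -.043 .16 0
```

```text
t 6.1 p [ 0.4146 -0.122   0.1569] a 0.0024 q [-0.4  -0.3   2.01 -0.    1.44  1.16] F [-0.2 -1.2 -0.5] op 0.0154
shift [ 0.056 -0.79  -0.031] turn [0.     0.0002 0.0008] rows>= 1.5852271105619296 0.016498888471213214
```

Emit:
move_arm([
  [0.05, -0.4, 0, 0, 0, 0, -1],
  [0.05, -0.79, 0, 0, 0, 0, -1],
  [0.05, -0.79, 0, 0, 0, 0, -1],
  [0.05, -0.79, 0, 0, 0, 0, -1],
])

```text
t: 6.5
tool_pos: [0.42, -0.0439, 0.1571]
orientation: [3.141, 0.003, -0.002]
force: [-0.5, -0.8, -0.3]
opening: 0.0157
```

```bash
python3 plan.py .42 -.043 .14 0; python3 - <<'E'
from plant import *
from h import *
c=read_camera("wrist");f=c["frame"];cv2.imwrite("pics/w4.png",f[:,:,::-1]);np.savez("w4.npz",frame=f,K=c["K"],rvec=c["rvec"],tvec=c["tvec"])
K,r,t=cam(c);R=cv2.Rodrigues(r)[0];print((-R.T@t).round(4))
s=read_state();p=s["tool_pos"]
print(p,proj([p+[.0805,0,.0165],p+[-.0235,0,.0165],[.602,-.043,.193],[.602,-.043,.13]],c))
c=read_camera("side");cv2.imwrite("pics/s4.png",cv2.resize(c["frame"][150:350,200:430,::-1],None,fx=3.4,fy=3,interpolation=cv2.INTER_CUBIC))
E
```

```text
t 6.5 p [ 0.42   -0.0439  0.1571] a 0.0019 q [-0.23 -0.34  2.03 -0.    1.44  1.34] F [-0.5 -0.8 -0.3] op 0.0157
shift [-0.    -0.009  0.171] turn [0.0002 0.0003 0.0006] rows>= 0.3417489756495431 0.014732051360764125
[ 0.4996 -0.0437  0.3229]
[ 0.42005078 -0.04447111  0.15716101] [[ 278.25392755   99.83261402]
 [ 277.8710822   317.36370429]
 [ 273.9604634  -285.37338509]
 [ 274.8991446  -134.93074404]]
```

View pics/w4.png

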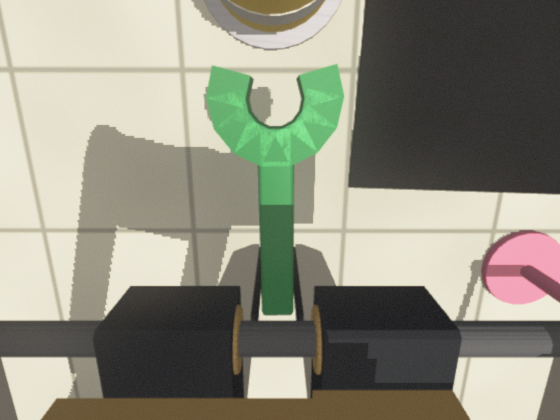

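View pics/s4.png

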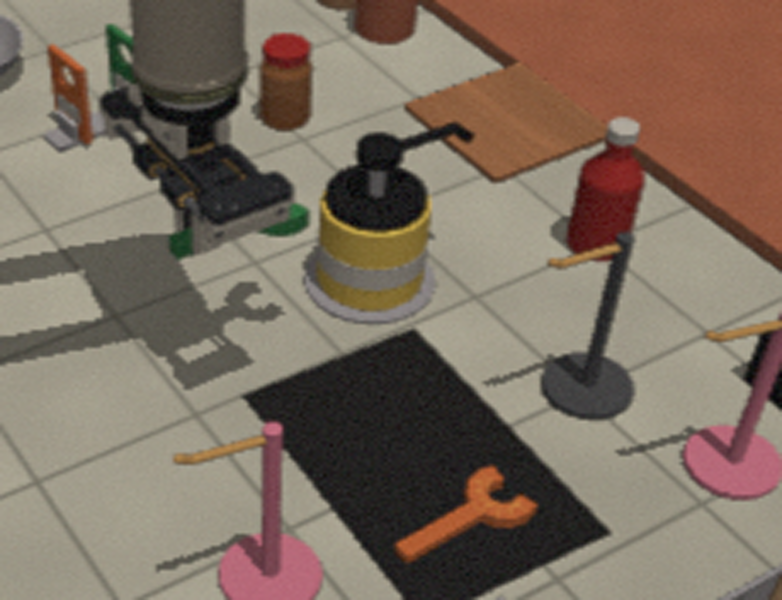

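```bash
python3 - <<'E'
from h import *
w=dict(np.load("w4.npz"));f=w["frame"].astype(int)
# yellow extents per row
m=(f[...,0]>1.6*f[...,2])&(f[...,0]>70)&(f[...,1]>.6*f[...,0])
for y in(0,5,10,15):
    x=np.nonzero(m[y,150:400])[0]+150; print("yellow",y,x.min(),x.max(),(x.min()+x.max())/2)
big=cv2.resize(w["frame"][0:60,180:360,::-1],None,fx=4,fy=4,interpolation=cv2.INTER_CUBIC);cv2.imwrite("pics/w4c.png",big)
# circle projections: predicted base ring: radius? tub r=.05 at z=.07..; project tub silhouettes for candidates
for y0 in(-.047,-.043,-.039):
    th=np.linspace(0,2*np.pi,400)
    for z in(.01,):
        uv=proj(np.c_[.602+.05*np.cos(th),y0+.05*np.sin(th),np.full(400,z)],w)
        print(y0,uv[:,0].min(),uv[:,0].max(),uv[:,1].max(), uv[uv[:,1].argmax()])
E
```

```text
yellow 0 231 311 271.0
yellow 5 240 320 280.0
yellow 10 229 316 272.5
yellow 15 233 311 272.0
-0.047 216.758308333579 344.49803765986155 35.92490018481038 [280.87650911  35.92490018]
-0.043 211.6393229913433 339.3820220668733 35.920427525606726 [276.0304633   35.92042753]
-0.039 206.51807678522215 334.26871293806613 35.915954699689706 [271.18423685  35.9159547 ]
```

View pics/w4c.png

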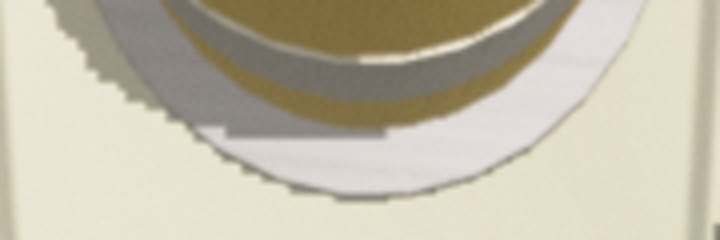

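Emit:
move_arm([
  [0, -0.037, 0.155, 0, 0, 0, -1],
  [0.3, -0.037, 0.155, 0, 0, 0, -1],
  [0.6, -0.037, 0.155, 0, 0, 0, -1],
  [0.65, -0.037, 0.155, 0, 0, 0, -1],
  [0.65, -0.037, 0.155, 0, 0, 0, -1],
  [0.65, -0.037, 0.155, 0, 0, 0, -1],
])

```text
t: 7.2
tool_pos: [0.4842, -0.0407, 0.1418]
orientation: [-3.142, 0.002, 0.002]
force: [-0.7, 0.6, 0.1]
opening: 0.0156
```

```bash
python3 plan.py .5225 -.0405 .14 0; python3 - <<'E'
from plant import *
from h import *
c=read_camera("wrist");f=c["frame"];cv2.imwrite("pics/w5.png",f[:,:,::-1]);np.savez("w5.npz",frame=f,K=c["K"],rvec=c["rvec"],tvec=c["tvec"])
p=read_state()["tool_pos"]
print(proj([p+[.0805,0,.0165],[.603,-.04,.193],[.603,-.04,.13]],c))
c=read_camera("side");cv2.imwrite("pics/s5.png",cv2.resize(c["frame"][180:270,250:370,::-1],None,fx=6,fy=6,interpolation=cv2.INTER_CUBIC))
c=read_camera("top");cv2.imwrite("pics/t5.png",cv2.resize(c["frame"][140:260,250:370,::-1],None,fx=5,fy=5,interpolation=cv2.INTER_CUBIC))
E
```

```text
t 7.2 p [ 0.4842 -0.0407  0.1418] a -0.0014 q [-0.19 -0.13  1.89 -0.    1.38  1.38] F [-0.7  0.6  0.1] op 0.0156
shift [ 0.383 -0.002  0.017] turn [-0.      0.0004 -0.0005] rows>= 0.7667031253540605 0.012869021582852015
[[275.79230133  99.96646586]
 [273.25507884 -40.91324416]
 [274.50629396  13.37558818]]
```

View pics/w5.png

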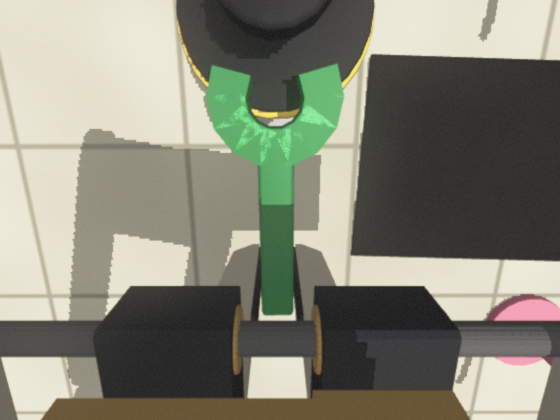

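View pics/s5.png

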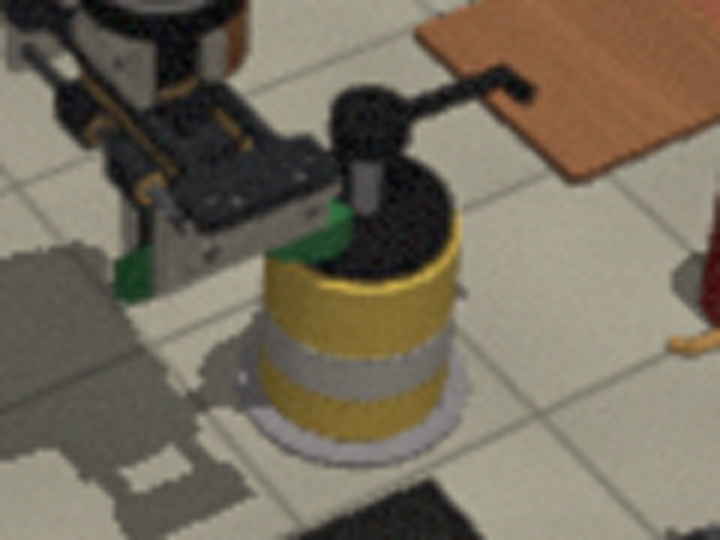

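View pics/t5.png

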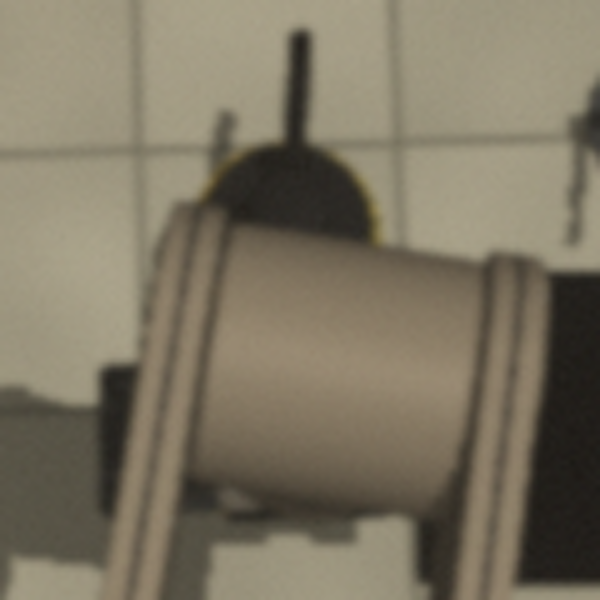

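```bash
python3 - <<'E'
from h import *
w=dict(np.load("w5.npz"))
print(back((275,112),.13,w),back((275,117),.125,w),back((178,10),.13,w),back((373,10),.13,w),back((275,100),.1583,w))
E
```

```text
[ 0.55913284 -0.04004134  0.13      ] [ 0.55652159 -0.04000875  0.125     ] [0.60450201 0.00432205 0.13      ] [ 0.60427129 -0.08526426  0.13      ] [ 0.56468604 -0.04018663  0.1583    ]
```

Emit:
move_arm([
  [0.12, 0, 0, 0, 0, 0, -1],
  [0.2, 0, 0, 0, 0, 0, -1],
  [0.28, 0, 0, 0, 0, 0, -1],
  [0.35, 0, 0, 0, 0, 0, -1],
  [0.4, 0, 0, 0, 0, 0, -1],
  [0.4, 0, 0, 0, 0, 0, -1],
])

```text
t: 7.95
tool_pos: [0.5255, -0.0399, 0.1421]
orientation: [3.142, -0.001, -0.0]
force: [0.1, 0.2, -1.5]
opening: 0.0157
```

```bash
python3 plan.py .5245 -.0405 .136 0; python3 - <<'E'
from plant import *
from h import *
c=read_camera("wrist");f=c["frame"];cv2.imwrite("pics/w6.png",f[:,:,::-1])
c=read_camera("side");cv2.imwrite("pics/s6.png",cv2.resize(c["frame"][180:270,250:370,::-1],None,fx=6,fy=6,interpolation=cv2.INTER_CUBIC))
E
```

```text
t 7.95 p [ 0.5255 -0.0399  0.1421] a -0.0004 q [-0.17 -0.02  1.78 -0.    1.38  1.4 ] F [ 0.1  0.2 -1.5] op 0.0157
shift [-0.01   0.006  0.061] turn [ 0.      0.     -0.0001] rows>= 0.12332495662534992 0.0027307377407750706
```

View pics/s6.png

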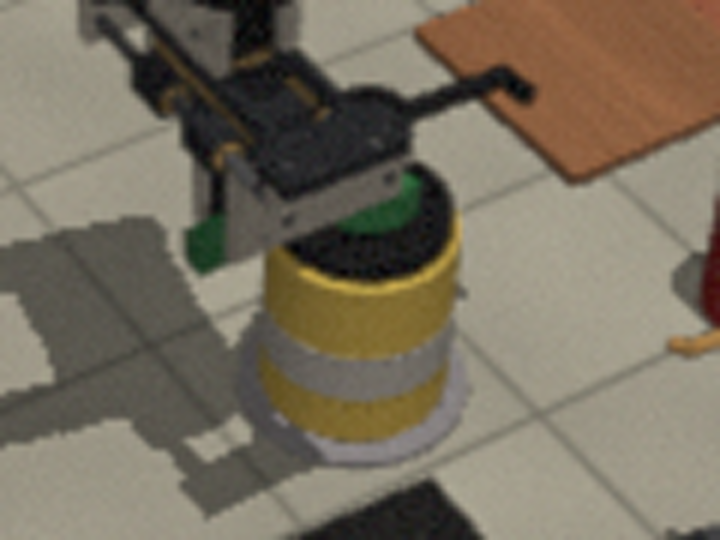

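View pics/w6.png

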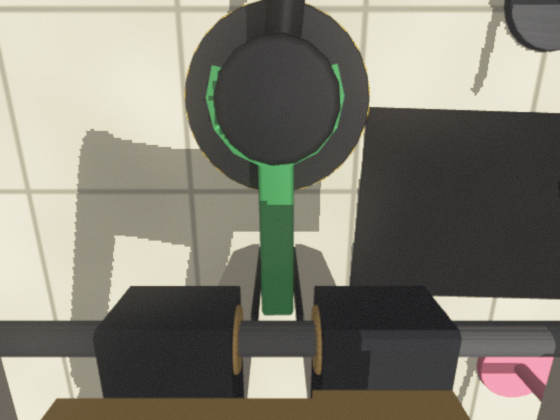

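Emit:
move_arm([
  [0, 0, 0.03, 0, 0, 0, -1],
  [0, 0, 0.05, 0, 0, 0, -1],
  [0, 0, 0.06, 0, 0, 0, -1],
  [0, 0, 0.06, 0, 0, 0, -1],
])

```text
t: 8.45
tool_pos: [0.5247, -0.0399, 0.1359]
orientation: [-3.142, 0.001, 0.001]
force: [0.3, 0.8, -0.7]
opening: 0.0154
```

Emit:
move_arm([
  [0, 0, 0.015, 0, 0, 0, -1],
  [0, 0, 0.015, 0, 0, 0, -1],
])

```text
t: 8.65
tool_pos: [0.5252, -0.0399, 0.1354]
orientation: [-3.142, 0.001, -0.001]
force: [-3.3, 1.5, 3.7]
opening: 0.0159
```

Emit:
move_arm([
  [0, 0, 0.01, 0, 0, 0, -1],
  [0, 0, 0.01, 0, 0, 0, -1],
])

```text
t: 8.85
tool_pos: [0.5252, -0.0398, 0.135]
orientation: [-3.142, 0.001, -0.001]
force: [-5.5, 1.5, 9.3]
opening: 0.0157
```

Contact with the cap (9 N up). Release, and back straight off.

Emit:
move_arm([
  [0, 0, 0, 0, 0, 0, -0.4],
  [0, 0, 0, 0, 0, 0, 0],
  [0, 0, 0, 0, 0, 0, 0],
  [0, 0, 0, 0, 0, 0, 0],
  [0, 0, 0, 0, 0, 0, 0],
])

```text
t: 9.35
tool_pos: [0.525, -0.04, 0.1335]
orientation: [-3.142, 0.001, 0.0]
force: [-0.3, 0.2, -0.1]
opening: 0.0459
```

```bash
python3 plan.py .5245 -.0405 .26 0; python3 - <<'E'
from plant import *
from h import *
c=read_camera("wrist");f=c["frame"];cv2.imwrite("pics/w7.png",f[:,:,::-1])
c=read_camera("side");cv2.imwrite("pics/s7.png",cv2.resize(c["frame"][180:270,250:370,::-1],None,fx=6,fy=6,interpolation=cv2.INTER_CUBIC))
E
```

```text
t 9.35 p [ 0.525  -0.04    0.1335] a -0.0005 q [-0.17 -0.01  1.79 -0.    1.36  1.4 ] F [-0.3  0.2 -0.1] op 0.0459
shift [-0.005  0.005 -1.265] turn [-0.      0.0001 -0.0002] rows>= 2.530406087358398 0.0037440823378417846
```

View pics/w7.png

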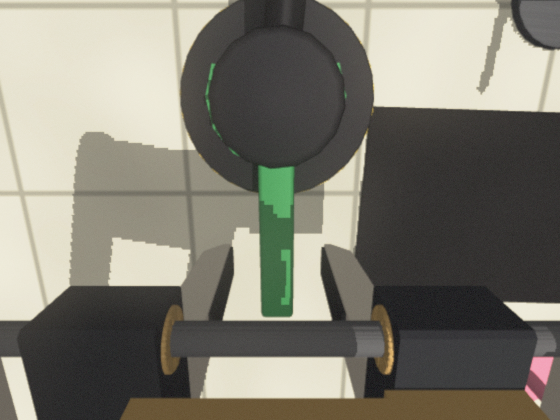

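View pics/s7.png

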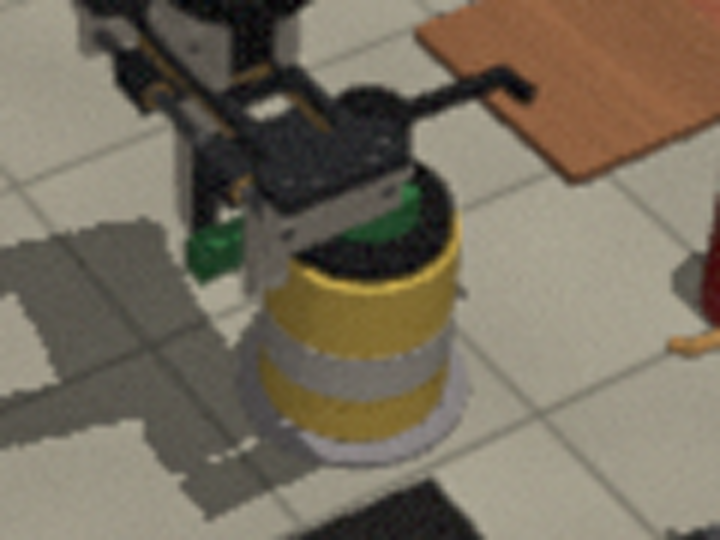

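Emit:
move_arm([
  [0, 0, -0.4, 0, 0, 0, 0],
  [0, 0, -0.8, 0, 0, 0, 0],
  [0, 0, -0.8, 0, 0, 0, -0.5],
  [0, 0, -0.8, 0, 0, 0, -1],
  [0.4, 0, -0.8, 0, 0, 0, -1],
  [0.8, 0, -0.8, 0, 0, 0, -1],
  [0.8, 0, -0.8, 0, 0, 0, -1],
  [0.8, 0, -0.8, 0, 0, 0, -1],
])

```text
t: 10.25
tool_pos: [0.604, -0.0398, 0.2105]
orientation: [-3.141, 0.0, 0.008]
force: [-0.8, 0.3, -0.3]
opening: 0.0034
```

```bash
python3 plan.py .605 -.0405 .194 0; python3 - <<'E'
from plant import *
from h import *
c=read_camera("wrist");f=c["frame"];cv2.imwrite("pics/w8.png",f[:,:,::-1])
c=read_camera("side");cv2.imwrite("pics/s8.png",cv2.resize(c["frame"][160:270,240:370,::-1],None,fx=5.5,fy=5.5,interpolation=cv2.INTER_CUBIC))
E
```

```text
t 10.25 p [ 0.604  -0.0398  0.2105] a -0.0003 q [-0.15  0.15  1.48 -0.    1.52  1.42] F [-0.8  0.3 -0.3] op 0.0034
shift [0.011 0.007 0.165] turn [-0.0002  0.0016 -0.0001] rows>= 0.3304895404962799 0.03471050615220484
```

View pics/s8.png

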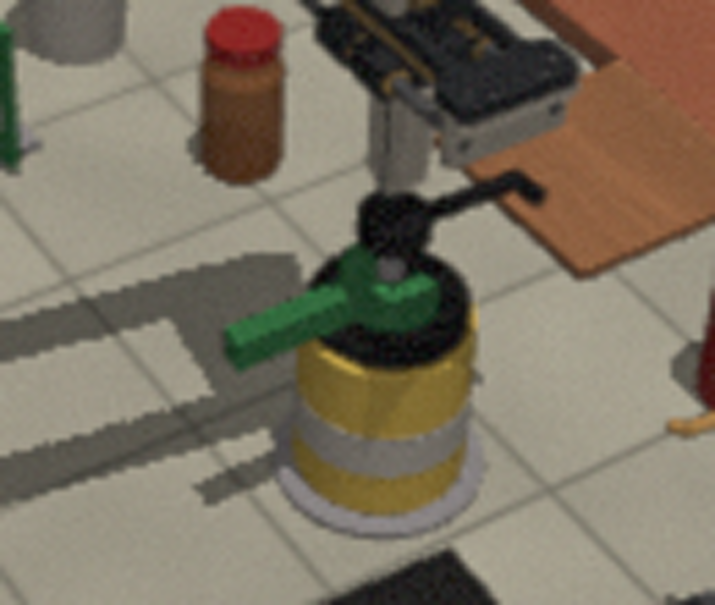

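Emit:
move_arm([
  [0, 0, 0.12, 0, 0, 0, -1],
  [0, 0, 0.2, 0, 0, 0, -1],
  [0, 0, 0.27, 0, 0, 0, -1],
  [0, 0, 0.33, 0, 0, 0, -1],
  [0, 0, 0.37, 0, 0, 0, -1],
  [0, 0, 0.38, 0, 0, 0, -1],
])

```text
t: 10.95
tool_pos: [0.6045, -0.04, 0.1753]
orientation: [-3.142, 0.001, 0.002]
force: [-4.9, 0.0, 4.6]
opening: 0.0005
```

Emit:
move_arm([
  [0, 0, 0.03, 0, 0, 0, -1],
  [0, 0, 0.05, 0, 0, 0, -1],
  [0, 0, 0.06, 0, 0, 0, -1],
])

```text
t: 11.25
tool_pos: [0.6049, -0.04, 0.1702]
orientation: [3.141, -0.001, -0.0]
force: [-7.4, 0.3, 11.5]
opening: 0.0
```

Emit:
move_arm([
  [0, 0, 0.02, 0, 0, 0, -1],
  [0, 0, 0.02, 0, 0, 0, -1],
  [0, 0, 0.03, 0, 0, 0, -1],
])

```text
t: 11.55
tool_pos: [0.6051, -0.04, 0.1702]
orientation: [3.141, -0.001, 0.002]
force: [-15.8, 1.1, 29.4]
opening: 0.0007
```

```bash
python3 plan.py .605 -.0405 .27 0; python3 - <<'E'
from plant import *
from h import *
c=read_camera("side");cv2.imwrite("pics/s9.png",cv2.resize(c["frame"][160:270,240:370,::-1],None,fx=5.5,fy=5.5,interpolation=cv2.INTER_CUBIC))
E
```

```text
t 11.55 p [ 0.6051 -0.04    0.1702] a -0.0004 q [-0.15  0.17  1.53 -0.    1.44  1.42] F [-15.8   1.1  29.4] op 0.0007
shift [ 0.     0.005 -0.998] turn [ 0.0001 -0.0004 -0.0001] rows>= 1.9966602389989245 0.008706966521865195
```

View pics/s9.png

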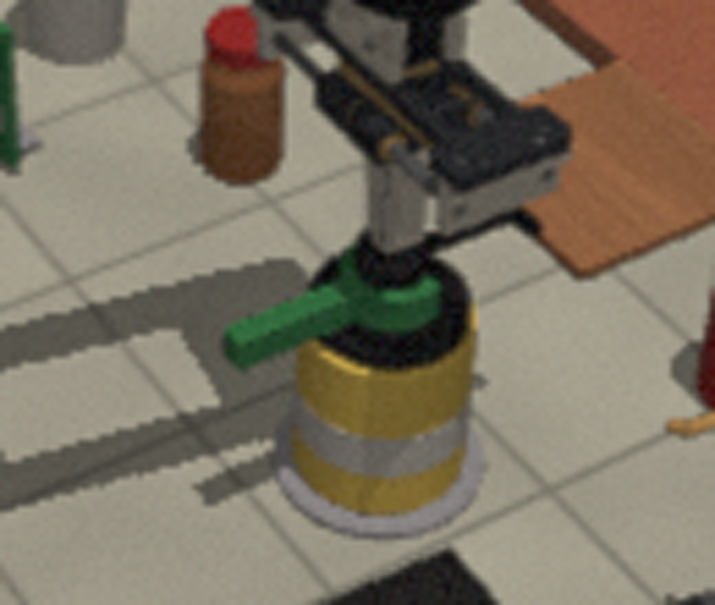

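Head hard on the collar. Rise gently.

Emit:
move_arm([
  [0, 0, -0.05, 0, 0, 0, -1],
  [0, 0, -0.15, 0, 0, 0, -1],
  [0, 0, -0.3, 0, 0, 0, -1],
  [0, 0, -0.5, 0, 0, 0, -1],
  [0, 0, -0.8, 0, 0, 0, 0],
  [0, 0, -1, 0, 0, 0, 1],
  [0, 0, -1, 0, 0, 0, 1],
  [0, 0, -1, 0, 0, 0, 1],
])

```text
t: 12.4
tool_pos: [0.6054, -0.04, 0.2669]
orientation: [3.141, -0.001, 0.002]
force: [-0.0, -0.5, -0.8]
opening: 0.0276
```

```bash
python3 plan.py .53 .25 .27 .17; python3 - <<'E'
from plant import *
from h import *
c=read_camera("wrist");f=c["frame"];cv2.imwrite("pics/w10.png",f[:,:,::-1])
c=read_camera("side");cv2.imwrite("pics/s10.png",cv2.resize(c["frame"][160:270,240:370,::-1],None,fx=5.5,fy=5.5,interpolation=cv2.INTER_CUBIC))
E
```

```text
t 12.4 p [ 0.6054 -0.04    0.2669] a -0.0005 q [-0.15  0.13  1.4   0.    1.61  1.42] F [-0.  -0.5 -0.8] op 0.0276
shift [-0.755 -2.9   -0.032] turn [ 0.0001 -0.0003 -0.0543] rows>= 5.992972468995285 1.1371832064396254
```

View pics/s10.png

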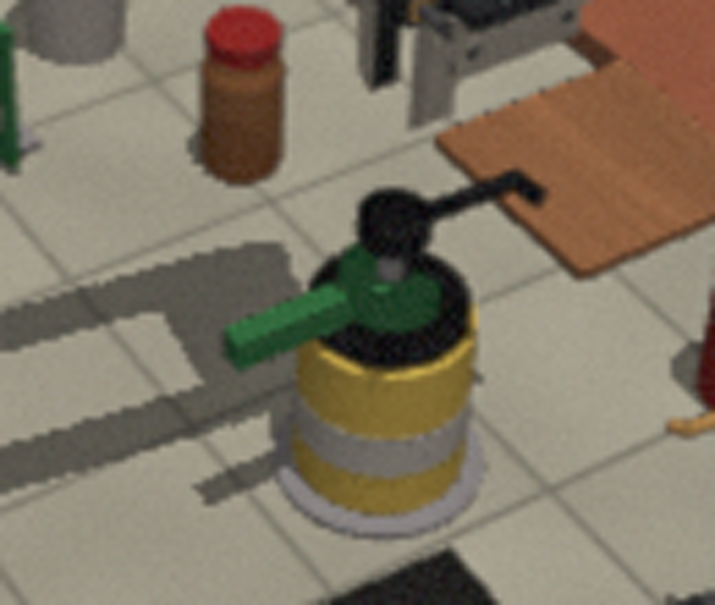

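Emit:
move_arm([
  [-0.35, -0.45, 0, 0, 0, 0, 1],
  [-0.35, -0.9, 0, 0, 0, 0, 1],
  [-0.35, -1, 0, 0, 0, 0, 1],
])

```text
t: 12.8
tool_pos: [0.5682, 0.064, 0.2648]
orientation: [-3.14, -0.004, 0.005]
force: [0.1, -1.2, 0.3]
opening: 0.0601
```

Emit:
move_arm([
  [-0.35, -0.45, 0, 0, 0, 0, 1],
  [-0.35, -0.9, 0, 0, 0, 0, 1],
  [-0.35, -1, 0, 0, 0, 0, 1],
])

```text
t: 13.1
tool_pos: [0.5334, 0.1638, 0.2653]
orientation: [-3.14, -0.005, 0.003]
force: [0.5, -1.1, 0.4]
opening: 0.0839
```

Emit:
move_arm([
  [-0.35, -0.45, 0, 0, 0, -0.05, 1],
  [-0.35, -0.9, 0, 0, 0, -0.055, 1],
  [-0.35, -1, 0, 0, 0, -0.055, 1],
])

```text
t: 13.4
tool_pos: [0.4987, 0.2634, 0.2654]
orientation: [-3.129, -0.277, 0.003]
force: [-0.4, -0.5, 0.4]
opening: 0.0927
```

```bash
python3 plan.py .50 .32 .22 .17
```

```text
t 13.4 p [0.4987 0.2634 0.2654] a 0.1766 q [0.39 0.02 1.52 0.   1.6  1.79] F [-0.4 -0.5  0.4] op 0.0927
shift [ 0.113 -0.555  0.455] turn [-0.0003  0.0005  0.0021] rows>= 1.4519983124581022 0.04538983068719249
```

Emit:
move_arm([
  [0.11, -0.55, 0.1, 0, 0, 0, 1],
  [0.11, -0.55, 0.3, 0, 0, 0, 1],
  [0.11, -0.55, 0.3, 0, 0, 0, 1],
  [0.11, -0.55, 0.3, 0, 0, 0, 1],
])

```text
t: 13.8
tool_pos: [0.5015, 0.3149, 0.2356]
orientation: [3.128, 0.269, -0.004]
force: [0.9, -0.0, -0.0]
opening: 0.093
```

```bash
python3 plan.py .545 .324 .13 .17; python3 - <<'E'
from plant import *
from h import *
c=read_camera("wrist");f=c["frame"];cv2.imwrite("pics/w11.png",f[:,:,::-1]);np.savez("w11.npz",frame=f,K=c["K"],rvec=c["rvec"],tvec=c["tvec"])
E
```

```text
t 13.8 p [0.5015 0.3149 0.2356] a 0.1718 q [ 0.47  0.11  1.48 -0.    1.55  1.87] F [ 0.9 -0.  -0. ] op 0.093
shift [ 0.446 -0.017  1.055] turn [0.0005 0.0008 0.0006] rows>= 2.2910356681176385 0.022422231383261097
```

View pics/w11.png

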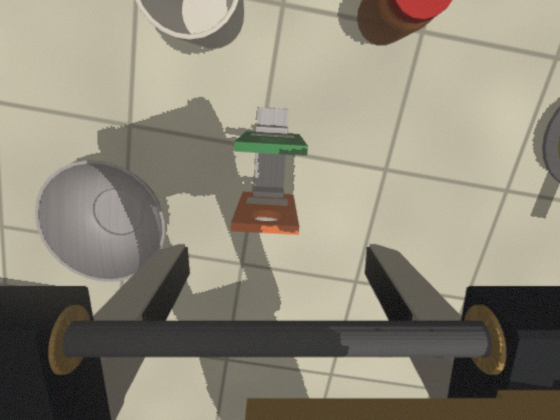

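```bash
python3 - <<'E'
from h import *
w=dict(np.load("w11.npz"));f=w["frame"]
cv2.imwrite("pics/w11c.png",cv2.resize(f[95:240,215:325,::-1],None,fx=4,fy=4,interpolation=cv2.INTER_CUBIC)[:,:])
E
```

```text
(no output)
```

View pics/w11c.png

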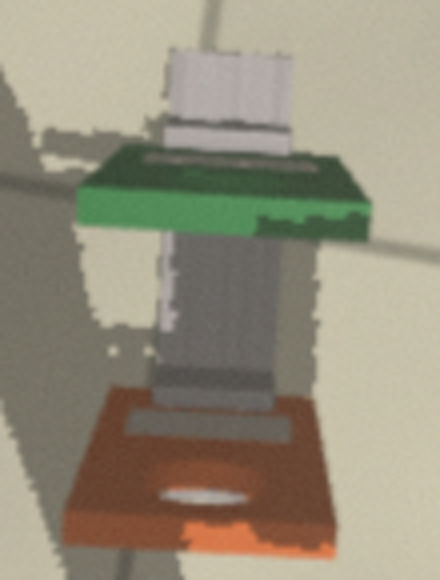

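```bash
python3 - <<'E'
from h import *
w=dict(np.load("w11.npz"))
P=[back((215+u/4,95+v/4),.118,w) for u,v in((79,188),(371,203),(368,241),(79,225))]
for p in P:print(p.round(4))
P=np.array(P);print("centre",P.mean(0),"width",np.linalg.norm(P[0]-P[1]),np.linalg.norm(P[2]-P[3]),"thick",np.linalg.norm(P[0]-P[3]),np.linalg.norm(P[1]-P[2]))
d=(P[0]+P[3]-P[1]-P[2]);print("yaw",np.arctan2(-d[0],d[1]))
E
```

```text
[0.5435 0.3565 0.118 ]
[0.5505 0.2975 0.118 ]
[0.5428 0.2966 0.118 ]
[0.536  0.3555 0.118 ]
centre [0.54320987 0.32650482 0.118     ] width 0.05946761514938588 0.05932800125638278 thick 0.0074983926848711515 0.007760439395691422
yaw 0.11721725026570863
```

```bash
python3 plan.py .5432 .3265 .136 .118
```

```text
t 13.85 p [0.5021 0.3149 0.2368] a 0.1711 q [ 0.47  0.1   1.48 -0.    1.55  1.87] F [-0.8  0.3  0.4] op 0.0932
shift [ 0.425 -0.045  1.007] turn [0.0003 0.0001 0.0169] rows>= 2.1888158608881567 0.3544486193161707
```

Emit:
move_arm([
  [0.42, -0.045, 0.2, 0, 0, 0.017, 1],
  [0.42, -0.045, 0.6, 0, 0, 0.017, 1],
  [0.42, -0.045, 1, 0, 0, 0.017, 1],
  [0.42, -0.045, 1, 0, 0, 0.017, 1],
  [0.42, -0.045, 1, 0, 0, 0.017, 1],
])

```text
t: 14.35
tool_pos: [0.5425, 0.3267, 0.1377]
orientation: [3.136, 0.185, -0.001]
force: [0.4, 0.5, 1.0]
opening: 0.093
```

```bash
python3 plan.py .5432 .3265 .076 .118;python3 - <<'E'
from plant import *
from h import *
c=read_camera("side");cv2.imwrite("pics/s12.png",cv2.resize(c["frame"][90:230,170:330,::-1],None,fx=4.5,fy=4.2,interpolation=cv2.INTER_CUBIC))
E
```

```text
t 14.35 p [0.5425 0.3267 0.1377] a 0.1176 q [ 0.46  0.27  1.48 -0.    1.39  1.91] F [0.4 0.5 1. ] op 0.093
shift [0.006 0.003 0.617] turn [ 0.0001  0.0001 -0.0001] rows>= 1.233847410452256 0.004565124868840695
```

View pics/s12.png

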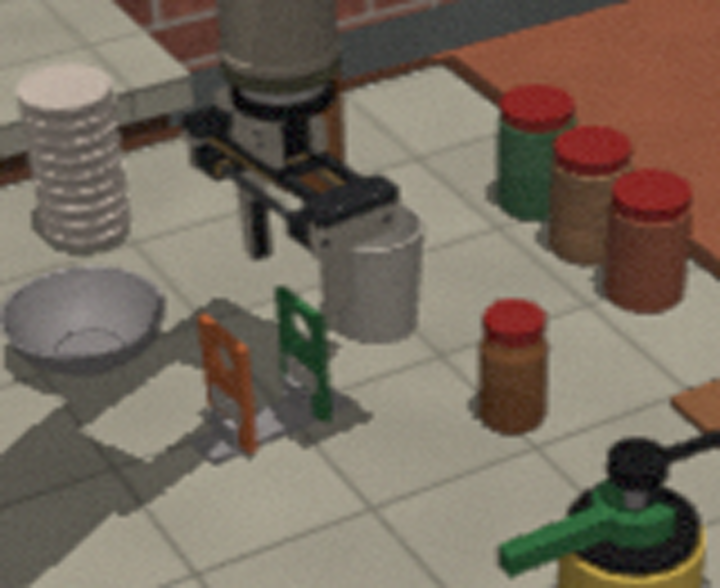

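Emit:
move_arm([
  [0, 0, 0.3, 0, 0, 0, 1],
  [0, 0, 0.6, 0, 0, 0, 1],
  [0, 0, 0.6, 0, 0, 0, 1],
  [0, 0, 0.6, 0, 0, 0, 0.4],
  [0, 0, 0.6, 0, 0, 0, 0],
  [0, 0, 0.6, 0, 0, 0, 0],
  [0, 0, 0.6, 0, 0, 0, 0],
  [0, 0, 0.6, 0, 0, 0, 0],
], squeeze=25)

```text
t: 15.2
tool_pos: [0.5427, 0.328, 0.0777]
orientation: [-3.136, -0.187, -0.002]
force: [0.2, -0.6, 6.4]
opening: 0.0603
```

Emit:
move_arm([
  [0, 0, 0, 0, 0, 0, 0],
  [0, 0, 0, 0, 0, 0, 0],
  [0, 0, -0.1, 0, 0, 0, 0],
  [0, 0, -0.3, 0, 0, 0, 0],
  [0, 0, -0.6, 0, 0, 0, 0],
  [0, 0, -1, 0, 0, 0, 0],
  [0, 0, -1, 0, 0, 0, 0],
])

```text
t: 15.9
tool_pos: [0.5453, 0.3294, 0.1843]
orientation: [-3.132, -0.187, -0.015]
force: [1.4, 0.2, 0.6]
opening: 0.0597
```

```bash
python3 plan.py .5432 .3265 .18 .118;python3 - <<'E'
from plant import *
from h import *
c=read_camera("wrist");f=c["frame"];cv2.imwrite("pics/w13.png",f[:,:,::-1]);np.savez("w13.npz",frame=f,K=c["K"],rvec=c["rvec"],tvec=c["tvec"])
c=read_camera("side");cv2.imwrite("pics/s13.png",cv2.resize(c["frame"][90:230,170:330,::-1],None,fx=4.5,fy=4.2,interpolation=cv2.INTER_CUBIC))
E
```

```text
t 15.9 p [0.5453 0.3294 0.1843] a 0.119 q [0.46 0.24 1.43 0.   1.46 1.91] F [1.4 0.2 0.6] op 0.0597
shift [-0.024  0.026  0.042] turn [-0.0011 -0.0031  0.0003] rows>= 0.110752973594401 0.0684022246279971
```

View pics/s13.png

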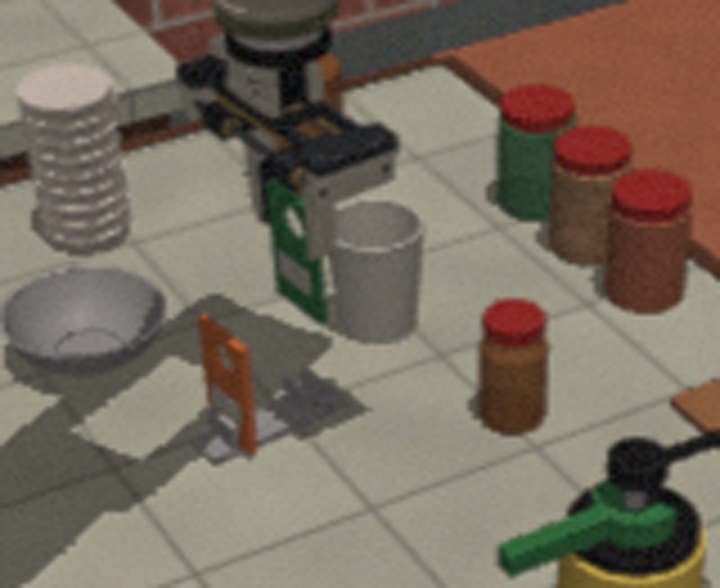

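View pics/w13.png

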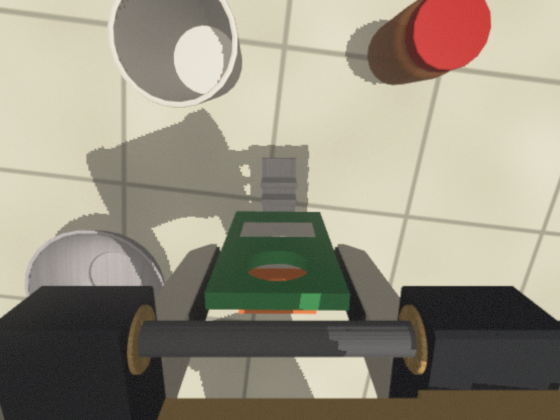

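Emit:
move_arm([
  [0, 0, -0.3, 0, 0, 0, 0],
  [0, 0, -0.6, 0, 0, 0, 0],
  [-0.05, 0.3, -1, 0, 0, 0, 0],
  [-0.1, 0.6, -1, 0, 0, 0, 0],
  [-0.12, 1, -1, 0, 0, 0, 0],
  [-0.12, 1, -1, 0, 0, 0, 0],
])

```text
t: 16.6
tool_pos: [0.542, 0.2229, 0.2751]
orientation: [3.134, 0.181, -0.004]
force: [-0.1, 0.6, -0.3]
opening: 0.06
```

Emit:
move_arm([
  [-0.06, 0.4, -0.1, 0, 0, 0.02, 0],
  [-0.12, 0.8, -0.2, 0, 0, 0.04, 0],
  [-0.12, 1, -0.2, 0, 0, 0.0745, 0],
  [-0.12, 1, -0.2, 0, 0, 0.0745, 0],
])

```text
t: 17.0
tool_pos: [0.5418, 0.1242, 0.2953]
orientation: [3.135, -0.19, -0.003]
force: [0.5, 1.1, -0.3]
opening: 0.0596
```

```bash
python3 plan.py .565 -.25 .30 -.115
```

```text
t 17.0 p [0.5418 0.1242 0.2953] a -0.121 q [ 0.13 -0.01  1.49 -0.    1.66  1.83] F [ 0.5  1.1 -0.3] op 0.0596
shift [ 0.682  3.687 -0.044] turn [ 0.0003  0.0006 -0.0019] rows>= 7.499080868120751 0.042761136945176505
```

Emit:
move_arm([
  [0.1, 0.4, -0.1, 0, 0, 0, 0],
  [0.15, 0.8, -0.1, 0, 0, 0, 0],
  [0.15, 1, -0.1, 0, 0, 0, 0],
])

```text
t: 17.3
tool_pos: [0.5452, 0.0241, 0.3052]
orientation: [3.136, -0.178, -0.004]
force: [-0.6, -0.2, -0.2]
opening: 0.0596
```

Emit:
move_arm([
  [0.1, 0.45, 0, 0, 0, 0, 0],
  [0.15, 0.9, 0, 0, 0, 0, 0],
  [0.15, 1, 0, 0, 0, 0, 0],
])

```text
t: 17.6
tool_pos: [0.5484, -0.0784, 0.3046]
orientation: [3.136, -0.182, -0.005]
force: [-0.5, 0.4, -0.5]
opening: 0.0597
```

Emit:
move_arm([
  [0.1, 0.45, 0, 0, 0, 0, 0],
  [0.15, 0.9, 0, 0, 0, 0, 0],
  [0.15, 1, 0, 0, 0, 0, 0],
])

```text
t: 17.9
tool_pos: [0.5519, -0.1791, 0.3047]
orientation: [-3.136, 0.182, 0.004]
force: [-0.1, 0.1, -0.7]
opening: 0.0596
```

Emit:
move_arm([
  [0.05, 0.4, 0, 0, 0, 0, 0],
  [0.05, 0.65, 0, 0, 0, 0, 0],
  [0.05, 0.65, 0, 0, 0, 0, 0],
  [0.05, 0.65, 0, 0, 0, 0, 0],
])

```text
t: 18.3
tool_pos: [0.55, -0.2405, 0.3055]
orientation: [-3.135, 0.179, 0.002]
force: [0.1, -0.3, -0.7]
opening: 0.0601
```

```bash
python3 plan.py .565 -.25 .193 -.115; python3 - <<'E'
from plant import *
from h import *
c=read_camera("wrist");f=c["frame"];cv2.imwrite("pics/w14.png",f[:,:,::-1]);np.savez("w14.npz",frame=f,K=c["K"],rvec=c["rvec"],tvec=c["tvec"])
c=read_camera("side");cv2.imwrite("pics/s14.png",cv2.resize(c["frame"][130:300,280:460,::-1],None,fx=4,fy=3.5,interpolation=cv2.INTER_CUBIC))
E
```

```text
t 18.3 p [ 0.55   -0.2405  0.3055] a -0.1143 q [-0.5   0.11  1.35  0.    1.68  1.19] F [ 0.1 -0.3 -0.7] op 0.0601
shift [0.162 0.079 1.124] turn [-0.0005  0.0005  0.0002] rows>= 2.2775155841281296 0.016528509716842176
```

View pics/w14.png

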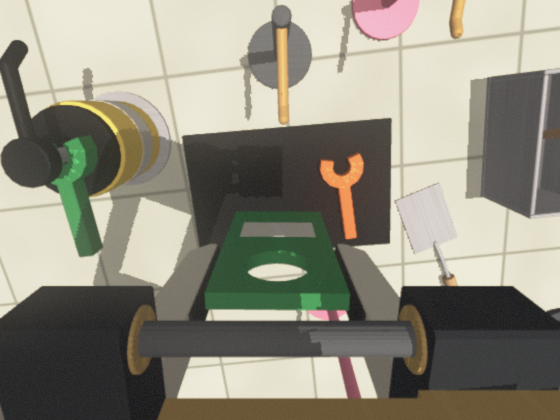

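View pics/s14.png

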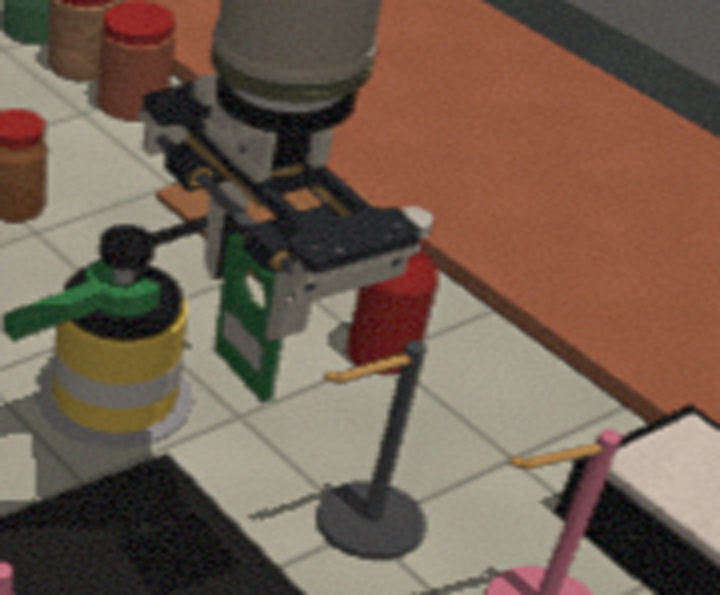

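```bash
python3 - <<'E'
from h import *
w=dict(np.load("w14.npz"))
a=back((284,121),.212,w);b=back((281.5,24),.203,w);c=back((281.5,16),.212,w)
print("tip",a,"root",b,"posttop",c,np.linalg.norm(a-b),"yaw",np.arctan2(*(b-a)[[1,0]]))
p=np.array([.55,-.2405,.3055]);print("hole px expected",proj([p+[0,0,.0145]],w))
E
```

```text
tip [ 0.61531609 -0.25335178  0.212     ] root [ 0.68081406 -0.25896662  0.203     ] posttop [ 0.68391262 -0.25920441  0.212     ] 0.0663514189459406 yaw -0.08551639450774062
hole px expected [[276.64826228 273.07389556]]
```

Emit:
move_arm([
  [0.33, 0.06, 0.2, 0, 0, 0, 0],
  [0.33, 0.06, 0.6, 0, 0, 0, 0],
  [0.33, 0.06, 1, 0, 0, 0, 0],
  [0.33, 0.06, 1, 0, 0, 0, 0],
  [0.33, 0.06, 1, 0, 0, 0, 0],
])

```text
t: 18.9
tool_pos: [0.5817, -0.2503, 0.2067]
orientation: [-3.136, 0.178, 0.003]
force: [1.2, 0.3, -0.1]
opening: 0.06
```

```bash
python3 plan.py .582 -.2505 .193 -.10
```

```text
t 18.9 p [ 0.5817 -0.2503  0.2067] a -0.1137 q [-0.49  0.23  1.4   0.    1.51  1.2 ] F [ 1.2  0.3 -0.1] op 0.06
shift [0.003 0.002 0.137] turn [-0.0003  0.0005 -0.0044] rows>= 0.2745062974009102 0.09222945208232086
```

Emit:
move_arm([
  [0, 0, 0.13, 0, 0, -0.004, 0],
  [0, 0, 0.13, 0, 0, -0.004, 0],
  [0, 0, 0.13, 0, 0, -0.004, 0],
])

```text
t: 19.2
tool_pos: [0.5823, -0.2519, 0.195]
orientation: [3.137, -0.161, 0.003]
force: [-0.6, -1.0, -0.6]
opening: 0.0598
```

```bash
python3 plan.py .652 -.2565 .193 -.10; python3 - <<'E'
from plant import *
from h import *
c=read_camera("wrist");f=c["frame"];cv2.imwrite("pics/w15.png",f[:,:,::-1]);np.savez("w15.npz",frame=f,K=c["K"],rvec=c["rvec"],tvec=c["tvec"])
p=read_state()["tool_pos"];print(proj([p+[0,0,.0145],[.652,-.2565,.202],[.6153,-.2534,.212]],c))
c=read_camera("side");cv2.imwrite("pics/s15.png",cv2.resize(c["frame"][180:300,310:430,::-1],None,fx=5,fy=5,interpolation=cv2.INTER_CUBIC))
E
```

```text
t 19.2 p [ 0.5823 -0.2519  0.195 ] a -0.1026 q [-0.49  0.23  1.42  0.    1.49  1.18] F [-0.6 -1.  -0.6] op 0.0598
shift [ 0.698 -0.026  0.021] turn [ 0.0002 -0.0005 -0.0008] rows>= 1.3967550083266769 0.020620969470872556
[[276.94357155 272.95613611]
 [270.83473885 124.98676587]
 [272.49354634 209.81457255]]
```

View pics/w15.png

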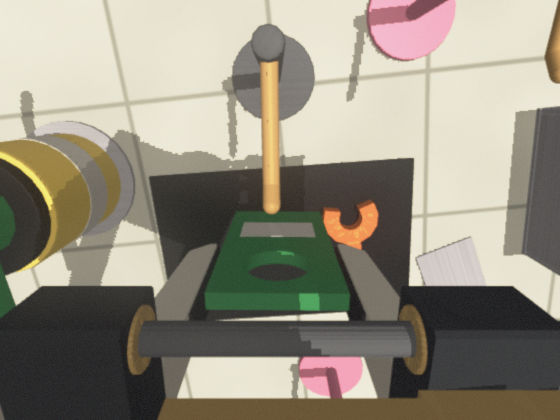

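View pics/s15.png

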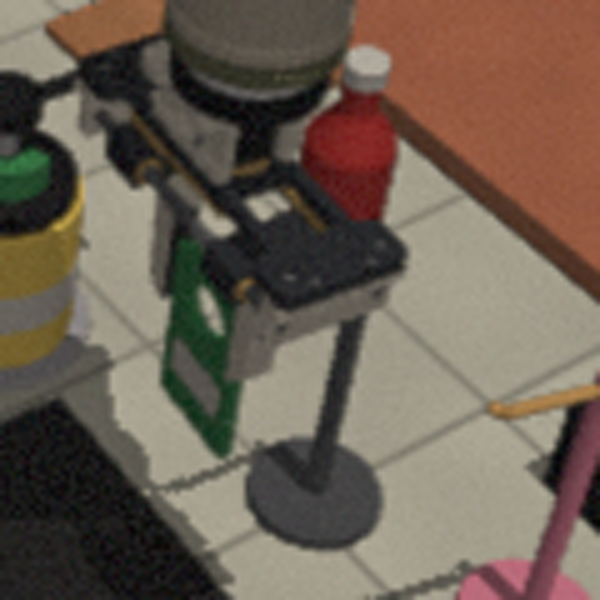

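Emit:
move_arm([
  [0.15, -0.025, 0.02, 0, 0, 0, 0],
  [0.3, -0.025, 0.02, 0, 0, 0, 0],
  [0.4, -0.025, 0.02, 0, 0, 0, 0],
  [0.45, -0.025, 0.02, 0, 0, 0, 0],
  [0.45, -0.025, 0.02, 0, 0, 0, 0],
])

```text
t: 19.8
tool_pos: [0.6273, -0.254, 0.1919]
orientation: [3.137, -0.161, 0.001]
force: [0.1, 0.0, -0.4]
opening: 0.0599
```

```bash
python3 plan.py .652 -.2565 .193 -.10; python3 - <<'E'
from plant import *
from h import *
c=read_camera("wrist");f=c["frame"];cv2.imwrite("pics/w16.png",f[:,:,::-1])
c=read_camera("side");cv2.imwrite("pics/s16.png",cv2.resize(c["frame"][180:300,310:430,::-1],None,fx=5,fy=5,interpolation=cv2.INTER_CUBIC))
E
```

```text
t 19.8 p [ 0.6273 -0.254   0.1919] a -0.1025 q [-0.46  0.35  1.28 -0.    1.51  1.21] F [ 0.1  0.  -0.4] op 0.0599
shift [ 0.248 -0.    -0.011] turn [ 0.0001 -0.0001 -0.0008] rows>= 0.4963240481525157 0.01709115169465802
```

View pics/w16.png

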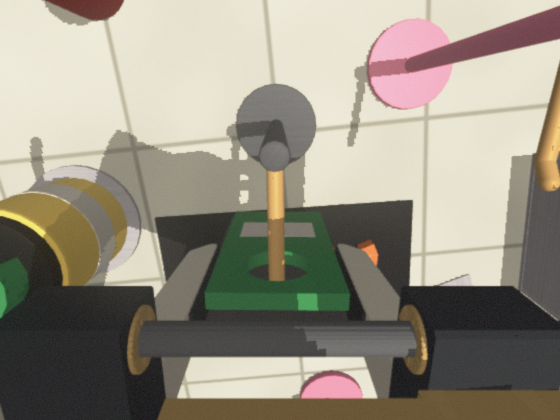

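View pics/s16.png

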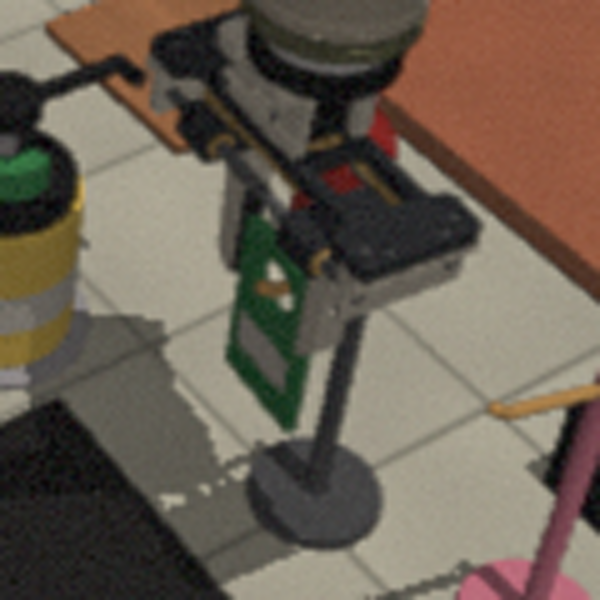

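Emit:
move_arm([
  [0.1, 0, 0, 0, 0, 0, 0],
  [0.2, 0, 0, 0, 0, 0, 0],
  [0.25, 0, 0, 0, 0, 0, 0],
  [0.25, 0, 0.05, 0, 0, 0, 0],
  [0.25, 0, 0.09, 0, 0, 0, 0],
  [0.25, 0, 0.12, 0, 0, 0, 0],
  [0.25, 0, 0.12, 0, 0, 0, 0],
])

```text
t: 20.6
tool_pos: [0.651, -0.2562, 0.1786]
orientation: [-3.137, 0.161, 0.002]
force: [-0.6, -0.8, -1.0]
opening: 0.0597
```

```bash
python3 plan.py .652 -.2565 .177 -.10; python3 - <<'E'
from plant import *
from h import *
c=read_camera("wrist");f=c["frame"];cv2.imwrite("pics/w17.png",f[:,:,::-1])
c=read_camera("side");cv2.imwrite("pics/s17.png",cv2.resize(c["frame"][180:300,310:430,::-1],None,fx=5,fy=5,interpolation=cv2.INTER_CUBIC))
E
```

```text
t 20.6 p [ 0.651  -0.2562  0.1786] a -0.1028 q [-0.45  0.42  1.22 -0.    1.5   1.23] F [-0.6 -0.8 -1. ] op 0.0597
shift [0.01  0.001 0.016] turn [-0.0002  0.0005 -0.0009] rows>= 0.03782142090341974 0.021684777472093273
```

View pics/w17.png

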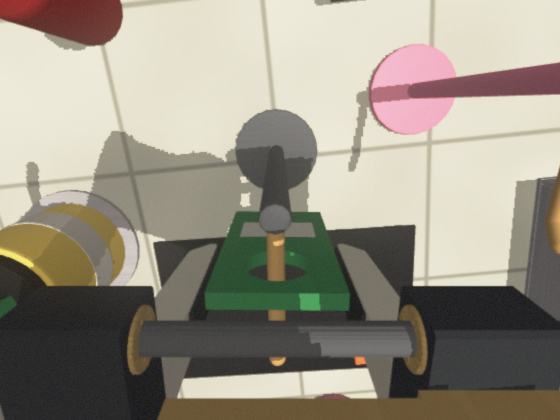

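View pics/s17.png

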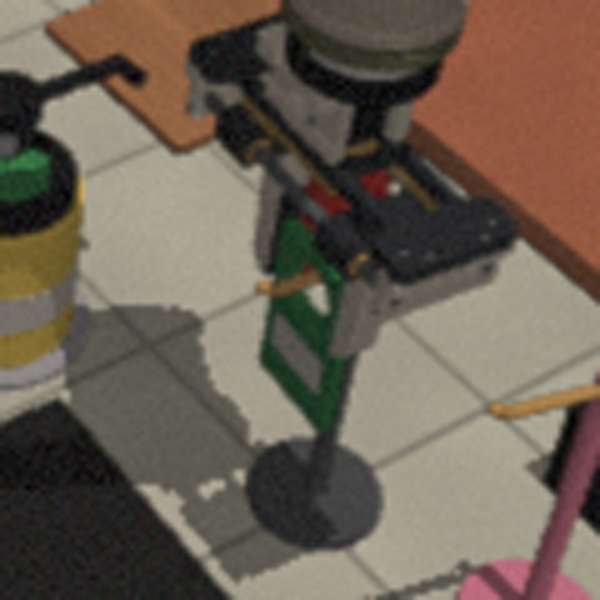

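Peg is well through the hole and rides high. Lower until contact.

Emit:
move_arm([
  [0, 0, 0.02, 0, 0, 0, 0],
  [0, 0, 0.02, 0, 0, 0, 0],
])

```text
t: 20.9
tool_pos: [0.6517, -0.2564, 0.1775]
orientation: [-3.137, 0.161, 0.0]
force: [-0.0, 0.5, 0.1]
opening: 0.0597
```

Emit:
move_arm([
  [0, 0, 0.015, 0, 0, 0, 0],
  [0, 0, 0.015, 0, 0, 0, 0],
])

```text
t: 21.1
tool_pos: [0.6518, -0.2564, 0.176]
orientation: [-3.137, 0.161, -0.0]
force: [0.6, -0.4, -1.0]
opening: 0.0601
```

Emit:
move_arm([
  [0, 0, 0.01, 0, 0, 0, 0],
  [0, 0, 0.015, 0, 0, 0, 0],
  [0, 0, 0.015, 0, 0, 0, 0],
])

```text
t: 21.4
tool_pos: [0.652, -0.2565, 0.1757]
orientation: [3.137, -0.161, 0.001]
force: [-2.4, 0.9, 5.2]
opening: 0.0598
```

Emit:
move_arm([
  [0, 0, 0.01, 0, 0, 0, 0],
  [0, 0, 0.015, 0, 0, 0, 0],
  [0, 0, 0.015, 0, 0, 0, 0],
])

```text
t: 21.7
tool_pos: [0.6521, -0.2566, 0.1755]
orientation: [3.137, -0.161, 0.003]
force: [-5.8, 2.3, 10.6]
opening: 0.0599
```

Emit:
move_arm([
  [0, 0, -0.02, 0, 0, 0, 0],
  [0, 0, -0.02, 0, 0, 0, 0.35],
  [0, 0, -0.02, 0, 0, 0, 0.4],
  [0, 0, -0.02, 0, 0, 0, 0.6],
  [0, 0, -0.02, 0, 0, 0, 0.8],
  [0, 0, -0.02, 0, 0, 0, 1],
  [0, 0, -0.02, 0, 0, 0, 1],
  [0, 0, -0.02, 0, 0, 0, 1],
])

```text
t: 22.5
tool_pos: [0.6518, -0.2564, 0.1751]
orientation: [-3.137, 0.161, 0.0]
force: [-0.6, 0.2, 0.7]
opening: 0.0927
```

```bash
python3 plan.py .652 -.2565 .27 -.10; python3 - <<'E'
from plant import *
from h import *
c=read_camera("wrist");f=c["frame"];cv2.imwrite("pics/w18.png",f[:,:,::-1])
E
```

```text
t 22.5 p [ 0.6518 -0.2564  0.1751] a -0.1026 q [-0.45  0.42  1.22 -0.    1.5   1.23] F [-0.6  0.2  0.7] op 0.0927
shift [ 0.002  0.    -0.949] turn [-0.      0.     -0.0008] rows>= 1.89842863073318 0.01736903727178163
```

View pics/w18.png

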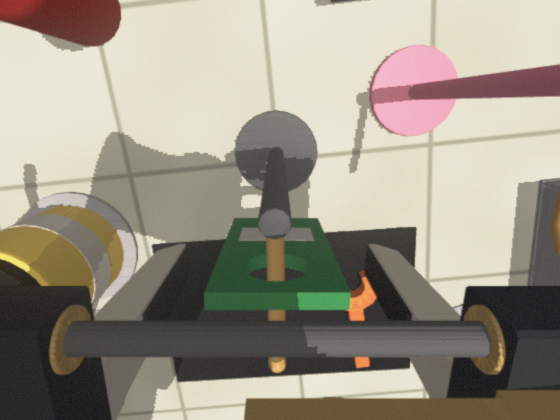

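Fingers are clear on both sides and the tag hangs. Raise straight up.

Emit:
move_arm([
  [0, 0, -0.2, 0, 0, 0, 1],
  [0, 0, -0.5, 0, 0, 0, 1],
  [0, 0, -1, 0, 0, 0, 1],
  [0, 0, -1, 0, 0, 0, 1],
  [0, 0, -1, 0, 0, 0, 1],
])

```text
t: 23.05
tool_pos: [0.6528, -0.257, 0.278]
orientation: [3.136, -0.161, 0.007]
force: [-1.0, -0.3, -0.9]
opening: 0.0932
```

Emit:
move_arm([
  [-0.3, 0, -0.4, 0, 0, 0, 1],
  [-1, 0, -0.4, 0, 0, 0, 1],
  [-1, 0, -0.4, 0, 0, 0, 1],
  [-1, 0, -0.4, 0, 0, 0, 1],
  [-1, 0, -0.4, 0, 0, 0, 1],
  [-1, 0, -0.4, 0, 0, 0, 1],
])

```text
t: 23.65
tool_pos: [0.5527, -0.2461, 0.3141]
orientation: [-3.137, 0.161, 0.002]
force: [-0.6, -0.0, 0.1]
opening: 0.0929
```

```bash
python3 - <<'E'
from plant import *
from h import *
s=read_state();print(s["t"],s["tool_pos"],s["force"])
for n in("side","top","wrist"):
    c=read_camera(n);f=c["frame"];cv2.imwrite(f"pics/{n}19.png",f[:,:,::-1])
    if n=="side":
        cv2.imwrite("pics/s19c.png",cv2.resize(f[170:300,270:430,::-1],None,fx=5,fy=4.5,interpolation=cv2.INTER_CUBIC))
        print(proj([[.652,-.2565,.190],[.652,-.2565,.19-.084],[.605,-.04,.141]],c))
E
```

```text
23.65 [ 0.5527047  -0.24607114  0.31406104] [-0.57708127 -0.0172833   0.09670104]
[[372.04649545 238.5049543 ]
 [367.66999653 259.51481522]
 [310.28172274 211.28989749]]
```

View pics/s19c.png

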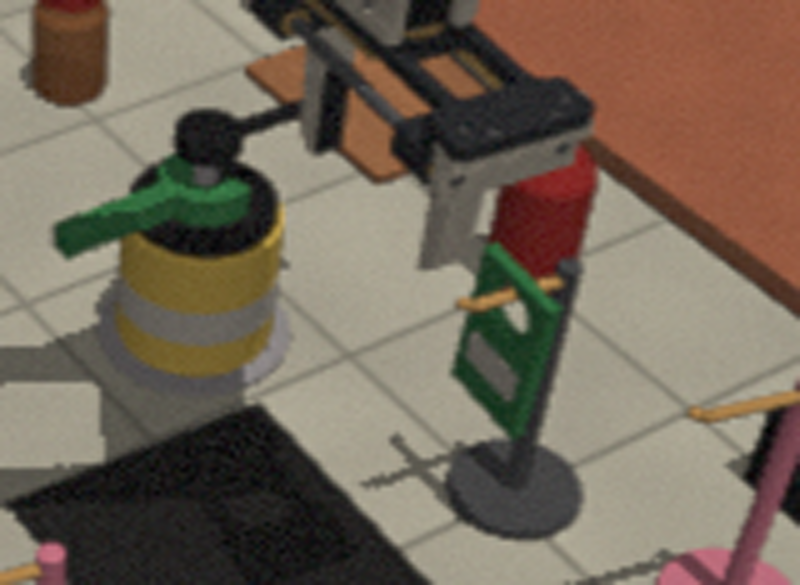

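View pics/wrist19.png

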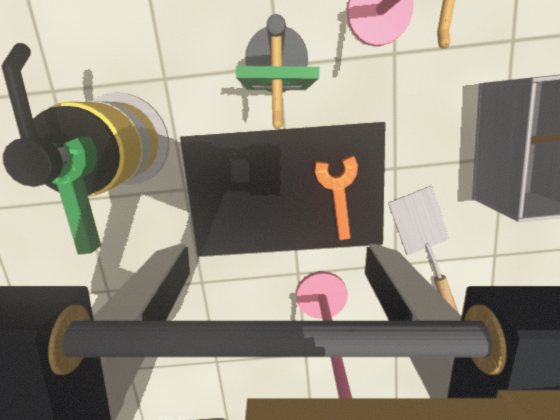

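View pics/top19.png

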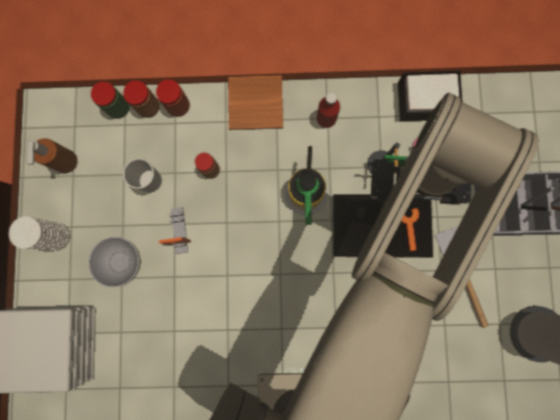

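Emit:
move_arm([
  [0, 0, 0, 0, 0, 0, 1],
  [0, 0, 0, 0, 0, 0, 1],
  [0, 0, 0, 0, 0, 0, 1],
  [0, 0, 0, 0, 0, 0, 1],
  [0, 0, 0, 0, 0, 0, 1],
])

```text
t: 24.3
tool_pos: [0.5523, -0.2462, 0.3152]
orientation: [3.137, -0.161, 0.0]
force: [0.2, -0.6, -0.6]
opening: 0.0929
```

```bash
python3 -c "
from plant import *
print(close_job())"
```

```text
the job is handed in; nothing more can be done
None
```

The job is done and was handed in at about 24 s of the 72 s allowed. No verdict is reported.

- **Collar and pump:** I slid the green collar onto the stem from the side opposite the spout and set it flat on the cap. I then pressed the head down until it stopped on the collar. The tool stopped at z = 0.170 m, about 23 mm down, and the force rose to 29 N. The head then came back up.
- **Tag:** I lifted the green tag straight out of the rack and hung it by its hole on the peg of the black stand. At first contact with the peg, the hole was about 12 mm below peg_mid.

**Last checks (side, top and wrist pictures):**
- The collar lies flat on the cap with the stem in its bore.
- The pump head is up.
- The tag hangs upright about mid-peg, and the gripper touches nothing.
- The orange collar, orange tag, shaker and cup look unmoved; I judged this by eye and did not measure it.

No check failed. The first position estimates from the side and top cameras differed by up to about 7 mm, most of all for the stem. I therefore used close wrist-camera views to place the stem, the tag and the peg.

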